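# Prop open the office printer's lid

### The arm

A 6-joint arm with a two-finger parallel gripper is mounted at the origin on the work surface. World frame = base frame: x ahead of the robot, y to its left, z up, the work surface at z = 0. Lengths are in m, angles in degrees, forces in N, time in s.
With the tool pointing down it reaches from about 0.375 to 0.9 m from the base axis. Payload 3.1 kg.
Tool frame: the origin (TCP) lies midway between the tips of the shut fingers; the grasp point (between the pads) lies 19 mm behind it; z points along the fingers, y is the direction in which the jaws open and shut (so a half turn about z gives the same grasp; the last joint's range is limited). The gripper opens to 87 mm and grips with 3 to 60 N. Pads are 19 mm wide; open, the fingers measure 117 mm over their backs; the gripper's body (75 mm by 190 mm) begins 51 mm behind the grasp point.
Start: joints at [-76.69, 30.224, 82.088, -0, 67.689, -10.227], TCP at [0.25, -0.573, 0.223] pointing down, gripper open.
Joint ranges: [-176.69, 176.69], [-43.24, 126.21], [12.49, 139.97], [-82, 262], [0, 151.66], [-163.58, 163.58]. Speed limits (degrees/s): [159.86, 159.86, 180, 180, 180, 180].

### API

Orientations are given as a 3x3 rotation matrix whose columns are the frame's x, y, z axes.
In Python, from rig import status, vision, bot, models gives the robot as it stands.
- The arm moves only by the tool send_rows, never from a script. Its argument "moves" is a list of rows, each a list of 7 numbers: the shift along the tool's x, y, z in units of 25 mm (1.0 is 25 mm), then the turn, a rotation vector about the tool's x, y, z in units of 10 degrees (1.0 is 10 degrees), then the closure, from -1 (fully open) to 1 (shut), so that 0 is half open. In form: [[dx, dy, dz, rx, ry, rz, hand], ...]. A call has 1 to 12 rows; each row shifts and turns the commanded pose from where the row before left it, along the tool's axes as they then stand; what a row does not reach is not made up. A row lasts 1/8 s, in which the tool goes at most 62.5 mm and 10.7 degrees, less where a joint would pass 70% of its speed; a pose out of reach is approached as far as the arm can. A call is refused whole if a number of a shift passes 1 or a number of a turn 1, either way. A call with a gripper value outside its range is refused whole. The fingers move at their own pace and stop on an object; the grip force is fixed at half the most. Time passes only in rows, so rows that do not move let the fingers close. It gives the time, the measured TCP pose, the force and the opening at its end, in the units of the state.
- status.read_state(): the state, without advancing time (a new reading comes with each control period).
- vision.capture(name): name is "scene" or "side" or "wrist"; returns a dict with "img" (420x560x3 uint8, red, green, blue), "depth" (420x560 float32, m along the optical axis (not along the pixel's ray), 0 where there is no reading), "fx", "fy", "cx", "cy" (pixels), "pose" (4x4, takes a point from camera to world coordinates); the wrist camera has in their place "hand_eye" (4x4, takes a point from camera to tool coordinates, whose origin is the TCP and whose axes are the flange's). Camera axes: x right, y up, looking along -z (the intrinsics and any distortion apply to the point x, -y, -z); pixel columns grow to the right and rows downward; lengths in m; the calibration is good to about 2 mm. A picture is of the moment at which its call begins: read the wrist's pose just before it.
- bot.hand_in(): hands the job in, once; it reports no verdict.
Trained networks look in the newest picture that a camera, given by its name, has taken for a name from the list of things; names that differ only in an ending like _2 or _b are one class to them, and where a whole thing is asked for, a point or a joint stands for the part that bears it (a point fixed in the world has none). Each returns a list of dicts, best first, with "confidence" (0 to 1); they miss things now and then, are a little off and sometimes report something else, mostly with a low value. They report only what shows in the picture. A call takes as long as a camera call.
- models.masks_of(camera, name): "mask" (420x560 bool, what is visible of it) and "extent" ([left, top, right, bottom] in pixels, round what is visible of it).
- models.landmark_of(camera, name): "point" ([column, row] in pixels: a listed point, or the origin of a listed thing).
The state is a dict: "time_s": time; "joint_positions": joint angles; "qvel": joint speeds; "tau": joint torques, N m; "position": TCP position; "tcp_rot": TCP orientation; "force": force on the tool from outside, world axes, zero at the start; "moment": the same for the moment, N m; "opening": opening from 0.0 (shut) to 1.0 (fully open).
Only numpy, scipy, OpenCV 4.12 (cv2) and the standard library are available. Lean on these libraries where they do the work, as an engineer would, in place of code of your own. Each camera call takes 0.05 s, during which the arm holds its last target.

### The job

Open the printer for clearing a paper jam: lift its top lid by the handle, then swing up the prop rod, set its ball end in the holding hole under the lid and bring the lid down until it firmly bears on the rod. Work gently, without forcing the lid down on the rod, let go of everything, and leave the things standing around where they are.

Things in the scene. Friction and masses are not known exactly. Their poses are not given: they have to be found in the camera images.
- printer: white desktop printer fixed to the desk, 320 x 340 x 134 mm (body frame x, y, z), open on top under the lid. Origin at the middle of its underside (body spans x -170 to +150 mm). Its x axis points from its front (robot side) to its back, z up. The front ledge, x -170 to -108 mm, is 112 mm high.
- lid: grey lid plate 225 x 340 x 6 mm, 0.5 to 0.7 kg. Origin mid-hinge at its back (printer x +120, z +112 mm); its y axis is the hinge axis, the plate lies towards its -x, at z 26 to 32 mm. Shut, its axes are parallel to the printer's; lifting turns it about +y, up to 1.05 rad. Propped it bears at 0.65 to 0.75 rad, as the buffer has it. The hinge is stiff: the lid stays where it is left
- lid_handle (a point): centre of the lid's steel bar handle: round, 12 mm thick, 110 mm long, along the lid's y axis, at lid x -212, y -30, z +74 mm (42 mm above the plate's top, 13 mm from its front edge). About 8 to 10 N here lift the lid, about 2 to 4 N push it down again; when it bears on the rod it stops hard
- holding_hole (a point): mouth centre of the holding hole: lid x -190, y +90, z 0 mm. It is a pocket 17 x 17 mm going up from here in a black boss 50 x 50 x 26 mm under the lid; an 8 mm hole in the plate's top shows where it is. A worn rubber buffer at its bottom leaves 10 to 26 mm of depth, not measured: lower the lid until the ball is felt to bear on it. The ball's centre then sits 3 to 19 mm above this point
- stop_tab (a point): lower edge of the stop tab: the hole's +y wall goes on down to lid z -24 mm (this point: lid x -190, y +98.5). With the lid at 0.82 to 0.87 rad the ball swings in just under the boss and meets the tab when under the hole; lowering the lid then takes it in. With the lid higher, the ball passes below the tab; lower, it strikes the boss
- prop: steel prop rod, 9 mm thick, origin at its pivot on the printer (printer x -121, y +90, z +120 mm). It points along its own -y and turns about its own -x, 0 to 1.9 rad, in a plane leaning back 0.70 rad from upright; that -x points frontward and up. Stowed (0) it lies level towards the printer's -y; at 1.57 it points at the hole. Light pivot friction keeps it where it is left
- prop_tip (a point): centre of the 14 mm ball at the rod's free end, 160 mm from the pivot
- prop_knob (a point): grip point of the rod's black peg knob: round, 12 mm thick, 52 mm long, standing out from the rod along the rod's -x, 70 mm from the pivot; this point lies on the peg 32 mm from the rod's axis
- glue: white glue bottle, 60 mm wide, 160 mm high, beside the printer; origin under its middle; to be left alone
- punch: black hole punch, 120 x 70 x 75 mm, beside the printer; origin under its middle; to be left alone
- books: two books, 200 x 150 x 40 mm, beside the printer; origin under its middle; to be left alone

How it is judged:
By the outcome, as a careful person would: the job done as asked, in the order asked, and still so for the second after the job is handed in, with the robot touching nothing.
It also fails if it takes over 64 s, if anything falls off the work surface, if the arm or the gripper's body presses on something with over 40 N, if the wrist force passes 120 N, or if a joint passes its speed limit or range.

## Working session

There is one attempt and no reset: what is moved stays moved. The work goes in short steps, Python scripts to look and compute and a tool call to move; the robot and the scene stay as the last step left them, time stands still between calls to the robot, and variables do not carry over. Pictures are saved under pics/ and viewed, and the job is handed in when it is done.

Besides the shell and the picture viewer there is one more tool, called after "Request:" as name(argument=value, ...), one argument or row to a line, values as JSON. send_rows: Moves the arm, as the interface text tells. Its arguments: {"type":"object","properties":{"moves":{"type":"array"}},"required":["moves"]}

```bash
ls -la; mkdir -p pics; cat > h.py <<'E'
import numpy as np, cv2
from rig import status, vision, bot, models
def save(c,f): cv2.imwrite('pics/'+f, c['img'][:,:,::-1])
def bp(c,px,d,T=None):
    u,v=px; 
    p=np.array([(u-c['cx'])/c['fx']*d,-(v-c['cy'])/c['fy']*d,-d,1])
    T=c['pose'] if T is None else T
    return (T@p)[:3]
E
python3 - <<'E'
from h import *
s=status.read_state();print(s)
for n in ['scene','side']:
    c=vision.capture(n);save(c,n+'0.png');print({k:v for k,v in c.items() if k not in('img','depth')})
    for nm in ['printer','lid','lid_handle','holding_hole','prop','prop_tip','prop_knob','glue','punch','books']:
        r=models.landmark_of(n,nm)[:2]
        for q in r:
            u,v=q['point'];d=c['depth'][int(round(v)),int(round(u))]
            print(n,nm,np.round(q['point'],1),round(q['confidence'],2),np.round(bp(c,q['point'],d),3))
E
```

```text
total 12
drwxr-xr-x  3 agent agent 4096 Dec  6 17:15 .
drwxr-xr-x 23 root  root  4096 Dec  6 17:15 ..
drwxr-xr-x  2 agent agent 4096 Dec  6 17:15 pics
{'time_s': 0.0, 'joint_positions': array([-7.66884447e+01,  3.02780094e+01,  8.21557056e+01, -2.09611687e-04,
        6.76883970e+01, -1.02289556e+01]), 'qvel': array([ 0.12769812,  0.04687416,  0.02110076, -0.04533081, -0.06398973,
        0.07152928]), 'tau': array([ 1.30865366e-03, -4.40035486e+01, -1.76595873e+01,  6.33871439e-02,
        5.82957419e-02, -1.81687205e-04]), 'position': array([ 0.24946394, -0.57226831,  0.22158566]), 'tcp_rot': array([[ 9.16777447e-01,  3.99398134e-01, -4.94006608e-04],
       [ 3.99398263e-01, -9.16775179e-01,  2.07321448e-03],
       [ 3.75144998e-04, -2.09798166e-03, -9.99997729e-01]]), 'force': array([ 0.03556866, -0.71595845,  0.40643193]), 'moment': array([ 0.00209304, -0.02650073,  0.00931898]), 'opening': 0.996289851360598}
{'fx': 408.80693494396525, 'fy': 408.80693494396525, 'cx': 278.976809132362, 'cy': 213.5174451605321, 'pose': array([[-0.60936639, -0.56856943,  0.55263134,  1.2236359 ],

[... 1045 characters left out ...]
.  220.2] 0.68 [0.557 0.09  0.157]
side lid [250.  159.1] 0.93 [0.722 0.011 0.147]
side lid [270.7 246. ] 0.4 [0.54  0.123 0.125]
side lid_handle [312.  176.9] 0.96 [0.556 0.    0.209]
side holding_hole [252.5 223.7] 0.65 [0.579 0.131 0.163]
side prop [269.5 243.5] 0.84 [0.544 0.122 0.127]
side prop [275.8 221.6] 0.33 [0.595 0.057 0.09 ]
side prop_tip [334.  202.9] 0.57 [ 0.522 -0.032  0.138]
side prop_knob [305.6 232.1] 0.95 [0.502 0.071 0.156]
side glue [161.9 248.4] 0.85 [0.732 0.25  0.046]
side glue [277.1 222.2] 0.72 [0.59  0.058 0.094]
side punch [250.6 157.8] 0.65 [0.725 0.006 0.145]
side punch [194.6 327.8] 0.56 [0.539 0.311 0.059]
side books [406.6 194.9] 0.79 [ 0.473 -0.24   0.039]
```

View pics/scene0.png

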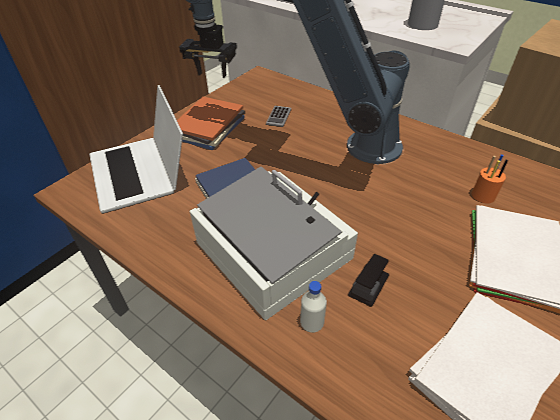

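View pics/side0.png

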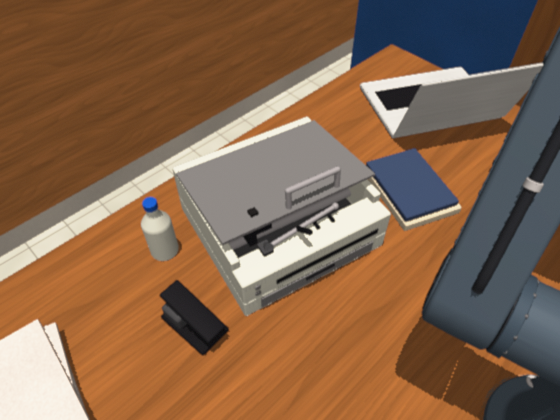

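```bash
cat >> h.py <<'E'
def cloud(c,mask,T=None):
    T=c['pose'] if T is None else T
    v,u=np.nonzero(mask&(c['depth']>0)); d=c['depth'][v,u]
    P=np.c_[(u-c['cx'])/c['fx']*d,-(v-c['cy'])/c['fy']*d,-d,np.ones_like(d)]
    return (P@T.T)[:,:3],u,v
E
python3 - <<'E'
from h import *
for n in ['scene','side']:
    c=vision.capture(n)
    for nm in ['lid','printer']:
        r=models.masks_of(n,nm)
        for q in r[:2]:
            P,u,v=cloud(c,cv2.erode(q['mask'].astype(np.uint8),np.ones((3,3)))>0)
            print(n,nm,q['confidence'],q['extent'],len(P))
            if nm=='lid':
                z=np.median(P[:,2]); 
            P2=P[(P[:,2]>.135)&(P[:,2]<.152)] if nm=='lid' else P
            if len(P2)<50: continue
            r_=cv2.minAreaRect(P2[:,:2].astype(np.float32)*1000); print('z med',np.median(P2[:,2]),r_); print(np.round(cv2.boxPoints(r_)))
    big=cv2.resize(c['img'][150:300,180:400] if n=='scene' else c['img'][140:310,170:400],None,fx=3.4,fy=3.4,interpolation=cv2.INTER_CUBIC)
    cv2.imwrite('pics/z_%s.png'%n,big[:,:,::-1])
E
```

```text
scene lid 0.66 [197.1, 168.7, 338.8, 284.7] 8452
z med 0.14777805764955787 ((698.681640625, -5.062530517578125), (341.17315673828125, 132.28306579589844), 76.20574188232422)
[[ 594. -155.]
 [ 722. -186.]
 [ 804.  145.]
 [ 675.  176.]]
scene lid 0.53 [187.8, 166.7, 357.8, 321.0] 14546
z med 0.1466842675473617 ((646.138671875, 8.564437866210938), (339.5408020019531, 294.699462890625), 76.27082824707031)
[[ 463. -121.]
 [ 749. -191.]
 [ 830.  139.]
 [ 543.  208.]]
scene printer 0.72 [188.6, 169.6, 355.9, 320.6] 14524
z med 0.146639861268147 ((587.6168823242188, 5.487457275390625), (377.6772766113281, 407.98480224609375), 76.21806335449219)
[[ 345. -129.]
 [ 741. -227.]
 [ 831.  140.]
 [ 434.  237.]]
side lid 0.78 [175.0, 121.8, 374.2, 248.9] 12202
z med 0.14719202333370907 ((655.1239624023438, 6.6229095458984375), (336.73394775390625, 216.22918701171875), 76.27984619140625)
[[ 510. -131.]
 [ 720. -183.]
 [ 800.  145.]
 [ 590.  196.]]
side printer 0.72 [174.0, 117.3, 392.4, 317.0] 25712
z med 0.1365464059628015 ((627.0580444335938, 14.321868896484375), (339.641845703125, 324.8728332519531), 76.38301849365234)
[[ 429. -112.]
 [ 745. -189.]
 [ 825.  141.]
 [ 509.  218.]]
```

View pics/z_side.png

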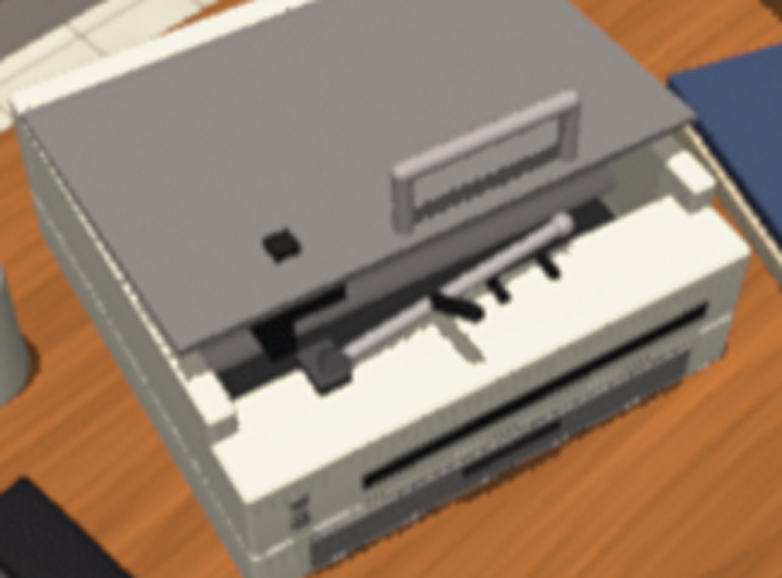

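View pics/z_scene.png

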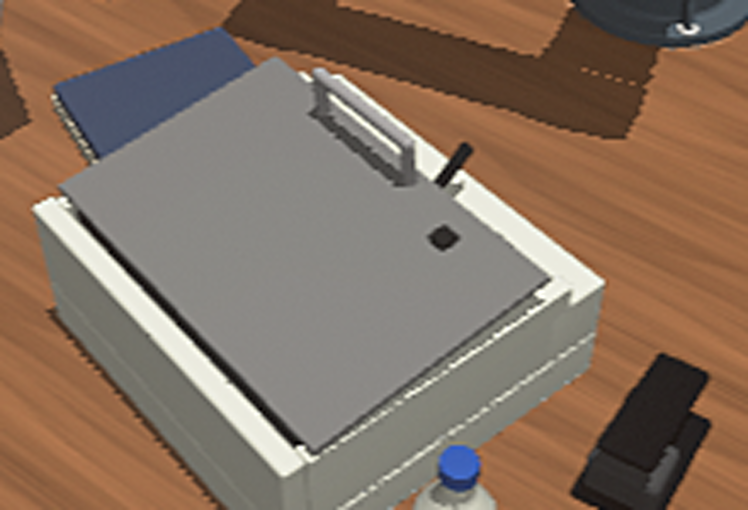

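```bash
cat > fit.py <<'E'
from h import *
from scipy.optimize import least_squares
L=lambda x,y,z:(120+x,y,112+z)
side=[(L(-225,-170,32),(695,118)),(L(-225,170,32),(180,350)),(L(0,170,32),(18,112)),(L(-190,90,32),(282,245)),((-170,170,112),(248,500)),((-170,-170,112),(748,255)),((-121,-70,120),(562,225)),(L(-212,25,74),(400,172)),(L(-212,-85,74),(572,98))]
scene=[(L(-225,-170,32),(278,57)),(L(-225,170,32),(549,280)),(L(0,170,32),(315,448)),(L(0,-170,32),(60,188)),(L(-190,90,32),(445,238)),(L(-212,25,74),(407,142)),(L(-212,-85,74),(320,72)),((-170,170,112),(604,285))]
cs=vision.capture('side');cc=vision.capture('scene')
def proj(c,P):
    q=(np.linalg.inv(c['pose'])@np.r_[P,1])[:3]
    return np.array([c['cx']+c['fx']*q[0]/-q[2],c['cy']-c['fy']*q[1]/-q[2]])
def W(p,X):
    a=p[2];R=np.array([[np.cos(a),-np.sin(a),0],[np.sin(a),np.cos(a),0],[0,0,1]])
    return R@np.array(X)/1000+np.array([p[0],p[1],p[3] if len(p)>3 else 0])
def res(p,which='both'):
    r=[]
    if which in('both','side'):
        for X,z in side: r.append(proj(cs,W(p,X))-(np.array(z)/3.4+[170,140]-.35))
    if which in('both','scene'):
        for X,z in scene: r.append(proj(cc,W(p,X))-(np.array(z)/3.4+[180,150]-.35))
    return np.concatenate(r)
for w in ['both','side','scene']:
  for p0 in ([.64,.01,-.24],[.64,.01,-.24,0]):
    o=least_squares(res,p0,args=(w,),loss='soft_l1');print(w,o.x,np.degrees(o.x[2]),np.sqrt(np.mean(o.fun**2)))
    if w=='both':print(np.round(o.fun.reshape(-1,2),1).tolist())
E
python3 fit.py
```

```text
both [ 0.64690935  0.00789603 -0.22951311] -13.150132508144665 3.580518854254877
[[-1.0, 4.7], [1.2, 6.5], [-0.0, -0.5], [0.9, 6.6], [-0.8, -1.3], [1.0, -4.7], [1.8, 5.1], [1.8, 7.8], [-0.4, 7.7], [-1.6, 5.1], [-0.4, 4.2], [-0.4, 1.6], [-1.9, 0.1], [-1.1, 5.5], [0.3, 5.4], [0.1, 5.7], [-0.5, -1.0]]
both [ 0.64725433  0.00909738 -0.2290324   0.01593754] -13.12259001230598 2.7228686697178572
[[-0.3, -0.6], [-0.2, 1.7], [-1.9, -5.8], [-0.0, 1.5], [-1.9, -5.7], [1.9, -9.6], [2.0, 0.1], [1.3, 2.3], [-0.1, 2.1], [-1.6, 1.2], [0.5, 0.2], [-0.2, -2.1], [-2.6, -3.9], [-0.6, 1.5], [0.8, 1.2], [0.2, 1.5], [0.5, -4.8]]
side [ 6.57106330e-01 -4.22537747e-04 -2.30057994e-01] -13.181352072941431 3.381531633805404
side [ 0.65278435  0.00342021 -0.23273504  0.00751537] -13.334735663125178 3.326378563712718
scene [ 0.63397914  0.00075019 -0.23198451] -13.29173330302861 2.0735786932766453
scene [ 0.64331882  0.00708317 -0.2334231   0.01277219] -13.374158407003105 1.9951648131962425
```

```bash
cat > fit2.py <<'E'
from fit import *
def res2(p,which='both',full=False):
    th=p[3]; out=[]
    def tr(X,lid):
        if not lid: return X
        x,y,z=X[0]-120,X[1],X[2]-112
        return (120+x*np.cos(th)+z*np.sin(th),y,112-x*np.sin(th)+z*np.cos(th))
    for nm,lst,c,off in (('side',side,cs,[170,140]),('scene',scene,cc,[180,150])):
        if which not in('both',nm): continue
        for X,z in lst:
            lid=not (X[2]==112 or X[2]==120)
            out.append(proj(c,W(p[:3],tr(X,lid)))-(np.array(z)/3.4+off-.35))
    return np.concatenate(out)
for w in ['both','side','scene']:
    o=least_squares(res2,[.64,.01,-.24,.0],args=(w,),loss='soft_l1');print(w,o.x,np.degrees(o.x[2]),np.sqrt(np.mean(o.fun**2)))
    print(np.round(o.fun.reshape(-1,2),1).tolist())
E
python3 fit2.py|tail -6
python3 - <<'E'
from h import *
for n in ['scene','side']:
    c=vision.capture(n); q=models.masks_of(n,'lid')[0]
    P,u,v=cloud(c,cv2.erode(q['mask'].astype(np.uint8),np.ones((5,5)))>0)
    d=P[:,:2]@np.array([np.cos(-.236),np.sin(-.236)])
    for a in np.arange(.5,.8,.03):
        m=(d>a)&(d<a+.03)
        if m.sum()>20: print(n,round(a,2),np.round(np.percentile(P[m,2],[10,50,90]),4))
E
```

```text
both [ 0.6423569   0.00977753 -0.23916736  0.09254645] -13.70328019674549 1.5944290165042605
[[0.7, -1.3], [-0.9, -0.1], [0.2, -0.5], [-0.1, 1.1], [-1.1, 0.7], [2.1, -2.1], [2.6, 7.3], [0.3, 0.1], [-0.7, 0.3], [-0.8, -0.3], [0.6, -0.8], [-0.4, 1.4], [-0.9, -0.6], [-0.4, 1.1], [-0.0, 0.9], [-0.3, 0.9], [1.0, -1.1]]
side [ 0.64463309  0.00890333 -0.23200128  0.08292975] -13.292693950072445 1.8861708774625263
[[-0.0, -1.7], [-0.4, 0.1], [-0.2, -0.7], [-0.0, 1.1], [-0.7, -0.2], [1.6, -3.6], [2.2, 6.1], [0.3, 0.1], [-1.1, 0.2]]
scene [ 0.64065473  0.00900368 -0.24380501  0.09079718] -13.968998145237366 0.7544958944096648
[[-0.4, -0.7], [0.7, -1.0], [-0.6, 0.8], [-0.5, -1.3], [-0.3, 0.8], [0.2, 0.6], [0.1, 0.6], [1.0, -1.3]]
scene 0.5 [0.162  0.164  0.1661]
scene 0.53 [0.1607 0.1631 0.1712]
scene 0.56 [0.1577 0.1601 0.1623]
scene 0.59 [0.1549 0.1571 0.1593]
scene 0.62 [0.1523 0.1542 0.1564]
scene 0.65 [0.1493 0.1514 0.1537]
scene 0.68 [0.1463 0.1486 0.1507]
scene 0.71 [0.1434 0.1457 0.148 ]
scene 0.74 [0.1394 0.1441 0.1461]
side 0.5 [0.1437 0.1624 0.1645]
side 0.53 [0.1592 0.1615 0.2071]
side 0.56 [0.1561 0.158  0.1598]
side 0.59 [0.1533 0.1552 0.1569]
side 0.62 [0.1504 0.1523 0.1541]
side 0.65 [0.1476 0.1495 0.1512]
side 0.68 [0.1448 0.1466 0.1484]
side 0.71 [0.142  0.1438 0.1456]
```

Request:
send_rows(
  moves=[
    [0,0,-0.6,0,0,-0.88,-1],
    [0,0,-0.6,0,0,-0.88,-1],
    [0,0,-0.6,0,0,-0.88,-1],
    [0,0,-0.6,0,0,-0.88,-1],
    [0,0,-0.6,0,0,-0.88,-1],
    [0,0,-0.6,0,0,-0.88,-1],
    [0.97,0.25,0,0,0,0,-1],
    [0.97,0.25,0,0,0,0,-1],
    [0.97,0.25,0,0,0,0,-1],
    [0.97,0.25,0,0,0,0,-1],
    [0.97,0.25,0,0,0,0,-1],
    [0.97,0.25,0,0,0,0,-1],
  ],
)

```text
time_s: 3.3
position: [0.3213, -0.4388, 0.3126]
tcp_rot: [[0.236, 0.972, 0.0], [0.972, -0.236, -0.0], [-0.0, 0.0, -1.0]]
force: [0.2, 0.8, -0.1]
opening: 0.997
```

Request:
send_rows(
  moves=[
    [0.97,0.25,0,0,0,0,-1],
    [0.97,0.25,0,0,0,0,-1],
    [0.97,0.25,0,0,0,0,-1],
    [0.97,0.25,0,0,0,0,-1],
    [0.97,0.25,0,0,0,0,-1],
    [0.97,0.25,0,0,0,0,-1],
    [0.97,0.25,0,0,0,0,-1],
    [0.97,0.25,0,0,0,0,-1],
    [0.97,0.25,0,0,0,0,-1],
    [0.97,0.25,0,0,0,0,-1],
    [0.97,0.25,0,0,0,0,-1],
  ],
)

```text
time_s: 4.68
position: [0.4506, -0.1959, 0.3126]
tcp_rot: [[0.236, 0.972, 0.0], [0.972, -0.236, -0.0], [-0.0, 0.0, -1.0]]
force: [-0.1, -0.3, -0.6]
opening: 0.999
```

Request:
send_rows(
  moves=[
    [0.97,0.25,0,0,0,0,-1],
    [0.97,0.25,0,0,0,0,-1],
    [0.97,0.25,0,0,0,0,-1],
    [0.97,0.25,0,0,0,0,-1],
    [0.97,0.25,0,0,0,0,-1],
    [0.97,0.25,0,0,0,0,-1],
    [0.5,0,0,0,0,0,-1],
    [0,0,0,0,0,0,-1],
  ],
)

```text
time_s: 5.68
position: [0.5236, -0.0519, 0.3125]
tcp_rot: [[0.234, 0.972, -0.0], [0.972, -0.234, -0.0], [-0.0, -0.0, -1.0]]
force: [1.0, -0.8, 0.2]
opening: 1.005
```

```bash
cat >> h.py <<'E'
def tcpT(s):
    T=np.eye(4);T[:3,:3]=s['tcp_rot'];T[:3,3]=s['position'];return T
def wrist(f=None):
    s=status.read_state();c=vision.capture('wrist')
    c['pose']=tcpT(s)@c['hand_eye']
    if f: save(c,f)
    return s,c
E
python3 - <<'E'
from h import *
s,c=wrist('w1.png');print(np.round(s['position'],4),np.round(s['joint_positions'],2),s['time_s'])
print(np.round(c['hand_eye'],3))
for nm in ['lid_handle','holding_hole','prop_knob','prop_tip']:
    for q in models.landmark_of('wrist',nm)[:2]:
        u,v=q['point'];
        d=c['depth'][int(round(v)),int(round(u))] if 0<=v<420 and 0<=u<560 else 0
        print(nm,np.round(q['point'],1),round(q['confidence'],2),np.round(bp(c,q['point'],d),4))
E
```

```text
[ 0.5236 -0.0519  0.3125] [-1.782e+01  1.684e+01  8.939e+01 -2.000e-02  7.379e+01 -4.250e+00] 5.675
[[-0.     0.966  0.257  0.07 ]
 [ 1.     0.001 -0.001 -0.001]
 [-0.001  0.257 -0.966 -0.162]
 [ 0.     0.     0.     1.   ]]
lid_handle [297.5 144.8] 0.62 [ 0.5509 -0.0015  0.2113]
holding_hole [313.1  10.7] 0.8 [0.5914 0.1031 0.1611]
prop_knob [236.6  89.9] 0.97 [0.5087 0.0577 0.1508]
prop_tip [268.2 179.6] 0.58 [ 0.5163 -0.0343  0.1398]
```

View pics/w1.png

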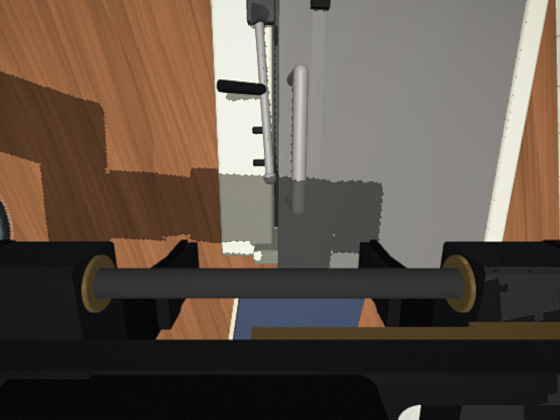

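Request:
send_rows(
  moves=[
    [0.76,0.2,0,0,0,0,-1],
    [0.75,0.21,0,0,0,0,-1],
    [0.75,0.21,0,0,0,0,-1],
    [0,0,0.7,0,0,0,-1],
    [0,0,0.7,0,0,0,-1],
    [0,0,0,0,0,0,-1],
  ],
)

```text
time_s: 6.68
position: [0.5518, -0.0002, 0.2762]
tcp_rot: [[0.235, 0.972, -0.003], [0.972, -0.235, 0.001], [-0.0, -0.004, -1.0]]
force: [-0.7, 0.6, -0.5]
opening: 0.999
```

```bash
python3 - <<'E'
from h import *
s,c=wrist('w2.png');print(np.round(s['position'],4),np.round(s['joint_positions'],2),s['time_s'])
for nm in ['lid_handle','prop_knob']:
    for q in models.landmark_of('wrist',nm)[:1]:
        u,v=q['point'];
        d=c['depth'][int(round(v)),int(round(u))] if 0<=v<420 and 0<=u<560 else 0
        print(nm,np.round(q['point'],1),round(q['confidence'],2),np.round(bp(c,q['point'],d),4))
E
```

```text
[ 5.518e-01 -2.000e-04  2.762e-01] [-1.163e+01  2.117e+01  8.878e+01  1.000e-02  7.025e+01  1.950e+00] 6.675
lid_handle [278.2 224.3] 0.55 [ 0.5507 -0.0006  0.21  ]
prop_knob [214.8 151.2] 0.78 [0.5087 0.0605 0.1557]
```

View pics/w2.png

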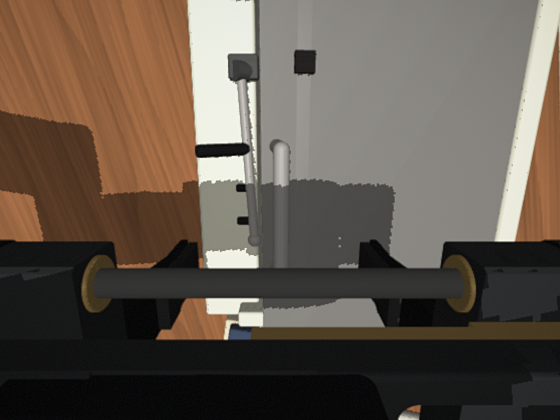

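Request:
send_rows(
  moves=[
    [0,0,0.9,0,0,0,-1],
    [0,0,0.9,0,0,0,-1],
    [0,0,0.9,0,0,0,-1],
    [0,0,0.85,0,0,0,-1],
    [0,0,0,0,0,0,-1],
    [0,0,0,0,0,0,1],
    [0,0,0,0,0,0,1],
    [0,0,0,0,0,0,1],
    [0,0,0,0,0,0,1],
    [0,0,0,0,0,0,1],
    [0,0,0,0,0,0,1],
  ],
)

```text
time_s: 8.2
position: [0.5524, -0.0016, 0.1888]
tcp_rot: [[0.236, 0.972, -0.0], [0.972, -0.236, -0.0], [-0.0, -0.0, -1.0]]
force: [-0.2, -0.2, -0.1]
opening: 0.409
```

Request:
send_rows(
  moves=[
    [0,0,0,0,0,0,1],
    [0,0,0,0,0,0,1],
    [0,0,0,0,0,0,1],
    [0,0,0,0,0,0,1],
  ],
)

```text
time_s: 8.7
position: [0.5531, -0.0018, 0.1888]
tcp_rot: [[0.236, 0.972, 0.002], [0.972, -0.236, -0.0], [0.0, 0.002, -1.0]]
force: [2.3, -0.4, -2.8]
opening: 0.123
```

```bash
python3 - <<'E'
import numpy as np
th=np.linspace(.0925,.845,19)
x=-212*np.cos(th)+74*np.sin(th);z=212*np.sin(th)+74*np.cos(th)
for a,b,t in zip(np.diff(x)/25,-np.diff(z)/25,th[1:]):print(round(t,3),round(a,2),round(b,2))
E
```

```text
0.134 0.16 -0.34
0.176 0.18 -0.33
0.218 0.19 -0.32
0.26 0.2 -0.32
0.302 0.22 -0.31
0.343 0.23 -0.3
0.385 0.24 -0.29
0.427 0.25 -0.28
0.469 0.27 -0.27
0.511 0.28 -0.25
0.552 0.29 -0.24
0.594 0.3 -0.23
0.636 0.31 -0.22
0.678 0.31 -0.21
0.72 0.32 -0.19
0.761 0.33 -0.18
0.803 0.34 -0.16
0.845 0.34 -0.15
```

Request:
send_rows(
  moves=[
    [0,0.16,-0.34,0,0,0,1],
    [0,0.18,-0.33,0,0,0,1],
    [0,0.19,-0.32,0,0,0,1],
    [0,0.2,-0.32,0,0,0,1],
    [0,0.22,-0.31,0,0,0,1],
    [0,0.23,-0.3,0,0,0,1],
  ],
)

```text
time_s: 9.45
position: [0.5809, -0.0085, 0.2366]
tcp_rot: [[0.236, 0.972, -0.002], [0.972, -0.236, 0.0], [-0.0, -0.002, -1.0]]
force: [4.6, -0.3, -15.4]
opening: 0.127
```

Request:
send_rows(
  moves=[
    [0,0.24,-0.29,0,0,0,1],
    [0,0.25,-0.28,0,0,0,1],
    [0,0.27,-0.27,0,0,0,1],
    [0,0.28,-0.25,0,0,0,1],
    [0,0.29,-0.24,0,0,0,1],
    [0,0.3,-0.23,0,0,0,1],
  ],
)

```text
time_s: 10.2
position: [0.6191, -0.0178, 0.2765]
tcp_rot: [[0.236, 0.972, -0.004], [0.972, -0.236, 0.001], [-0.0, -0.004, -1.0]]
force: [-5.0, 0.4, -7.0]
opening: 0.126
```

Request:
send_rows(
  moves=[
    [0,0.31,-0.22,0,0,0,1],
    [0,0.31,-0.21,0,0,0,1],
    [0,0.32,-0.19,0,0,0,1],
    [0,0.33,-0.18,0,0,0,1],
    [0,0.34,-0.16,0,0,0,1],
    [0,0.34,-0.15,0,0,0,1],
    [0,0,0,0,0,0,1],
  ],
)

```text
time_s: 11.08
position: [0.6678, -0.0297, 0.3067]
tcp_rot: [[0.236, 0.972, 0.0], [0.972, -0.236, -0.0], [-0.0, 0.0, -1.0]]
force: [-5.3, 1.5, 0.4]
opening: 0.126
```

```bash
python3 - <<'E'
from h import *
s=status.read_state();print(np.round(s['position'],4),s['force'],s['time_s'],s['joint_positions'])
for n in ['side','scene']:
    c=vision.capture(n);save(c,n+'1.png')
    for q in models.masks_of(n,'lid')[:1]:
        m=cv2.erode(q['mask'].astype(np.uint8),np.ones((5,5)))>0
        P,u,v=cloud(c,m);a=-.239
        X=(P[:,:2]-[.6424,.0098])@np.array([np.cos(a),np.sin(a)]);
        np.save('lid_%s.npy'%n,np.c_[X,P[:,2]])
        best=None
        rng=np.random.default_rng(0)
        for k in range(300):
            i,j=rng.choice(len(X),2)
            if abs(X[i]-X[j])<.03: continue
            g=(P[j,2]-P[i,2])/(X[j]-X[i]);r=P[:,2]-P[i,2]-g*(X-X[i])
            ok=abs(r)<.002
            if best is None or ok.sum()>best.sum(): best=ok
        g,b=np.polyfit(X[best],P[best,2],1)
        print(n,q['confidence'],q['extent'],best.sum(),len(X),'th',-np.arctan(g),'plane offset from hinge', (b+g*.120-.112)*np.cos(np.arctan(g)))
E
```

```text
[ 0.6678 -0.0297  0.3067] [-5.25794359  1.46607682  0.36837101] 11.075 [-1.20956957e+01  2.95398594e+01  6.94033458e+01 -2.07327589e-02
  8.10305179e+01  1.56291328e+00]
side 0.84 [174.2, 95.7, 353.8, 179.9] 792 1872 th 0.848266249344415 plane offset from hinge 0.023957419646685813
scene 0.6 [192.0, 151.1, 318.2, 288.4] 5078 7723 th 0.8427062956169118 plane offset from hinge 0.03192112699344701
```

View pics/side1.png

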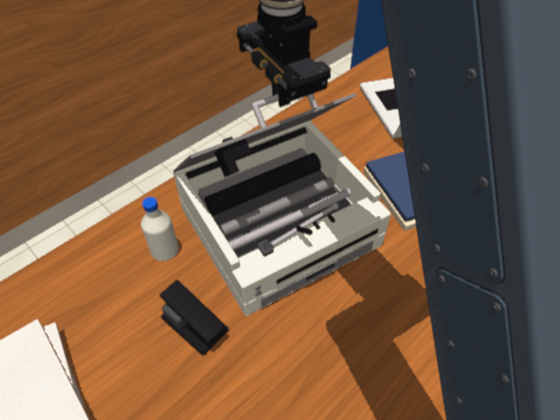

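View pics/scene1.png

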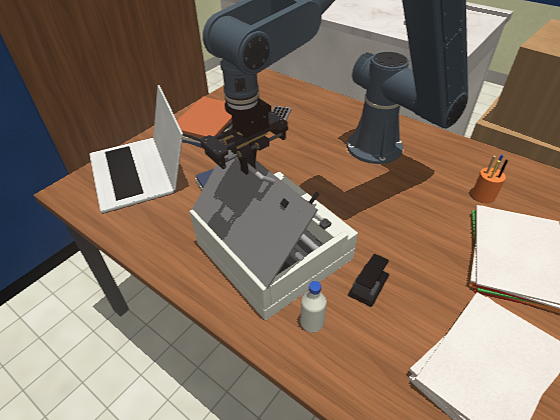

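Request:
send_rows(
  moves=[
    [0,0,0,0,0,0,0.4],
    [0,0,0,0,0,0,0.4],
    [0,0,0,0,0,0,0.4],
    [0,0,0,0,0,0,0.4],
    [0,0,-0.3,0,0,0,0.4],
    [0,0,-0.7,0,0,0,0.4],
    [0,0,-0.9,0,0,0,0.4],
    [0,0,-0.9,0,0,0,-0.2],
  ],
)

```text
time_s: 12.28
position: [0.6682, -0.0297, 0.3747]
tcp_rot: [[0.236, 0.972, 0.001], [0.972, -0.236, -0.0], [0.0, 0.001, -1.0]]
force: [0.4, 0.4, -0.2]
opening: 0.352
```

```bash
python3 - <<'E'
from h import *
s=status.read_state();print(np.round(s['position'],4),s['force'],s['time_s'],s['joint_positions'])
for n in ['side','scene']:
    c=vision.capture(n);save(c,n+'2.png')
    for q in models.masks_of(n,'lid')[:1]:
        m=cv2.erode(q['mask'].astype(np.uint8),np.ones((5,5)))>0
        P,u,v=cloud(c,m);a=-.239
        X=(P[:,:2]-[.6424,.0098])@np.array([np.cos(a),np.sin(a)]);
        best=None
        rng=np.random.default_rng(0)
        for k in range(300):
            i,j=rng.choice(len(X),2)
            if abs(X[i]-X[j])<.03: continue
            g=(P[j,2]-P[i,2])/(X[j]-X[i]);r=P[:,2]-P[i,2]-g*(X-X[i])
            ok=abs(r)<.002
            if best is None or ok.sum()>best.sum(): best=ok
        g,b=np.polyfit(X[best],P[best,2],1)
        print(n,q['confidence'],best.sum(),len(X),'th',-np.arctan(g),'offset', (b+g*.120-.112)*np.cos(np.arctan(g)))
    for nm in ['prop_knob','prop_tip','holding_hole']:
      for q in models.landmark_of(n,nm)[:1]:
        u,v=q['point'];d=c['depth'][int(round(v)),int(round(u))]
        print(n,nm,np.round(q['point'],1),round(q['confidence'],2),np.round(bp(c,q['point'],d),4))
E
```

```text
[ 0.6682 -0.0297  0.3747] [ 0.37630748  0.36309792 -0.19221469] 12.275 [-1.20995230e+01  2.71840569e+01  6.32603428e+01  3.83989330e-03
  8.95261371e+01  1.56383182e+00]
side 0.55 736 1945 th 0.8469340721458734 offset 0.024125412907871735
side prop_knob [302.4 231.9] 0.56 [0.5122 0.0677 0.1439]
side prop_tip [334.9 205.9] 0.85 [ 0.5157 -0.0279  0.1372]
side holding_hole [235.2 158.3] 0.6 [0.1618 0.4657 0.8425]
scene 0.76 5252 8223 th 0.8397430438399215 offset 0.03230980589539772
scene prop_knob [291.8 205.5] 0.71 [0.6806 0.1126 0.2794]
scene holding_hole [292.4 204.8] 0.64 [0.6779 0.1123 0.2794]
```

View pics/side2.png

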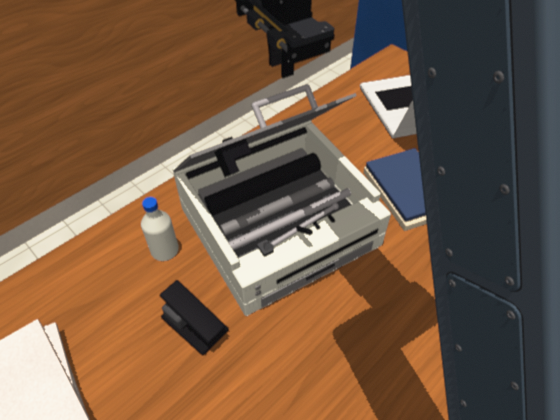

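```bash
python3 - <<'E'
import numpy as np
D=np.array([[30.278,82.156,.6243,.2216],[16.84,89.39,.5262,.3125],[21.17,88.78,.5518,.2762],[29.54,69.403,.6685,.3067],[27.184,63.26,.6689,.3747]])
a=np.radians(D[:,0]);b=np.radians(D[:,0]+D[:,1])
# r=l2 sin a + l3 sin b + e cos b + r0 ; z= h + l2 cos a + l3 cos b - e sin b
A=[];y=[]
for i in range(5):
    A.append([np.sin(a[i]),np.sin(b[i]),0,1]);y.append(D[i,2])
    A.append([np.cos(a[i]),np.cos(b[i]),1,0]);y.append(D[i,3])
A=np.array(A);s,r,k,sv=np.linalg.lstsq(A,np.array(y),rcond=None);print(s,r,sv, A@s-y)
A2=A[:,:3];s,r,k,sv=np.linalg.lstsq(A2,np.array(y),rcond=None);print(s,r,(A2@s-y))
l2,l3,hd=s
for d in (.2,.25,.3):
  h=hd+d
  for tilt in (0,15,25,30,40,50):
    t=np.radians(tilt)
    for nm,rg,zg in (('stow',.506,.145),('up',.563,.197)):
      wr=rg-(d-.019)*np.sin(t); wz=zg+(d-.019)*np.cos(t)
      R=np.hypot(wr,wz-h);c=(R*R-l2*l2-l3*l3)/(2*l2*l3)
      if abs(c)>1: print(d,tilt,nm,'no');continue
      j3=np.arccos(c);j2=np.arctan2(wr,wz-h)-np.arctan2(l3*np.sin(j3),l2+l3*np.cos(j3))
      j2,j3=np.degrees([j2,j3]);print(d,tilt,nm,np.round([j2,j3,180-tilt-j2-j3],1))
E
```

```text
[ 0.62012318  0.39279729 -0.1697932  -0.03117051] [0.00118401] [3.30764752 2.99822603 0.22397478 0.14122277] [ 0.02026344 -0.0057604  -0.00057746  0.0014531   0.01020433 -0.00174268
 -0.00590828  0.00196019 -0.02398203  0.00408979]
[ 0.59661569  0.37112642 -0.15362793] [0.00124901] [ 0.01955076 -0.00162593  0.0029757   0.00117581  0.01251501 -0.00010436
 -0.00773512  0.00104243 -0.02522112 -0.00048796]
0.2 0 stow [ 24.3 111.1  44.6]
0.2 0 up [25.3 98.7 56. ]
0.2 15 stow [ 21.4 118.   25.6]
0.2 15 up [ 22.  105.9  37.1]
0.2 25 stow [ 20.3 122.8  11.9]
0.2 25 up [ 20.4 110.9  23.7]
0.2 30 stow [ 20.  125.3   4.7]
0.2 30 up [ 19.8 113.4  16.8]
0.2 40 stow [ 20.2 130.2 -10.4]
0.2 40 up [ 19.2 118.4   2.4]
0.2 50 stow [ 21.5 134.9 -26.4]
0.2 50 up [ 19.5 123.2 -12.7]
0.25 0 stow [ 24.3 111.1  44.6]
0.25 0 up [25.3 98.7 56. ]
0.25 15 stow [ 20.6 119.9  24.5]
0.25 15 up [ 21.1 107.8  36.1]
0.25 25 stow [ 19.3 126.    9.7]
0.25 25 up [ 19.1 114.1  21.8]
0.25 30 stow [ 19.  129.1   1.8]
0.25 30 up [ 18.4 117.3  14.3]
0.25 40 stow [ 19.6 135.3 -15. ]
0.25 40 up [ 17.9 123.6  -1.4]
0.25 50 stow [ 22.  141.5 -33.5]
0.25 50 up [ 18.7 129.7 -18.4]
0.3 0 stow [ 24.3 111.1  44.6]
0.3 0 up [25.3 98.7 56. ]
0.3 15 stow [ 19.9 121.8  23.4]
0.3 15 up [ 20.2 109.7  35.1]
0.3 25 stow [ 18.3 129.1   7.5]
0.3 25 up [ 17.8 117.3  19.9]
0.3 30 stow [ 18.2 132.9  -1.1]
0.3 30 up [ 17.  121.1  11.9]
0.3 40 stow [ 19.4 140.6 -20. ]
0.3 40 up [ 16.7 128.7  -5.4]
0.3 50 stow [ 23.6 148.4 -42. ]
0.3 50 up [ 18.4 136.1 -24.5]
```

```bash
python3 - <<'E'
import numpy as np
y0=np.arctan2(.972,.236)
st=np.array([-.161,.0934])/9/.025
for k in range(9):
    a=y0+k*np.pi/18
    x=np.array([np.cos(a),np.sin(a)]);y=np.array([np.sin(a),-np.cos(a)])
    print([round(float(st@x),2),round(float(st@y),2),0,0,0,-1,.4])
E
```

```text
[0.23, -0.79, 0, 0, 0, -1, 0.4]
[0.37, -0.74, 0, 0, 0, -1, 0.4]
[0.49, -0.67, 0, 0, 0, -1, 0.4]
[0.6, -0.57, 0, 0, 0, -1, 0.4]
[0.69, -0.46, 0, 0, 0, -1, 0.4]
[0.76, -0.33, 0, 0, 0, -1, 0.4]
[0.8, -0.19, 0, 0, 0, -1, 0.4]
[0.83, -0.05, 0, 0, 0, -1, 0.4]
[0.82, 0.09, 0, 0, 0, -1, 0.4]
```

Request:
send_rows(
  moves=[
    [0.23,-0.79,0,0,0,-1,0.0],
    [0.37,-0.74,0,0,0,-1,0.0],
    [0.49,-0.67,0,0,0,-1,0.0],
    [0.6,-0.57,0,0,0,-1,0.0],
    [0.69,-0.46,0,0,0,-1,0.0],
    [0.76,-0.33,0,0,0,-1,0.0],
    [0.8,-0.19,0,0,0,-1,0.0],
    [0.83,-0.05,0,0,0,-1,0.0],
    [0.82,0.09,0,0,0,-1,0.0],
    [0,0,0.9,0,0,0,0.0],
    [0,0,0.9,0,0,0,0.0],
    [0,0,0.9,0,0,0,0.0],
  ],
)

```text
time_s: 14.28
position: [0.5068, 0.0637, 0.3053]
tcp_rot: [[-0.972, 0.236, 0.0], [0.236, 0.972, 0.0], [-0.0, 0.0, -1.0]]
force: [0.2, -0.1, -0.4]
opening: 0.499
```

Request:
send_rows(
  moves=[
    [0,0,0.9,0,0,0,0.0],
    [0,0,0.9,0,0,0,0.2],
    [0,0,0.9,0,0,0,0.2],
    [0,0,0.3,0,0,0,0.2],
    [0,0,0,0,0,0,0.2],
  ],
)

```text
time_s: 14.9
position: [0.5069, 0.0636, 0.2308]
tcp_rot: [[-0.972, 0.236, -0.001], [0.236, 0.972, 0.0], [0.001, -0.0, -1.0]]
force: [-0.2, 0.5, -0.1]
opening: 0.405
```

```bash
python3 - <<'E'
from h import *
s,c=wrist('w3.png');print(np.round(s['position'],4),np.round(s['tcp_rot'],3).tolist(),np.round(s['joint_positions'],2),s['time_s'],s['opening'])
for nm in ['prop_knob','prop_tip']:
    for q in models.landmark_of('wrist',nm)[:2]:
        u,v=q['point'];
        d=c['depth'][int(round(v)),int(round(u))] if 0<=v<420 and 0<=u<560 else 0
        print(nm,np.round(q['point'],1),round(q['confidence'],2),np.round(bp(c,q['point'],d),4))
c=vision.capture('side');save(c,'side3.png')
E
```

```text
[0.5069 0.0636 0.2308] [[-0.972, 0.236, -0.001], [0.236, 0.972, 0.0], [0.001, -0.0, -1.0]] [ -5.4   20.86  97.68   0.    61.51 -81.73] 14.9 0.40492675358596164
prop_knob [274.5 220.4] 0.73 [0.5056 0.0614 0.1579]
```

View pics/w3.png

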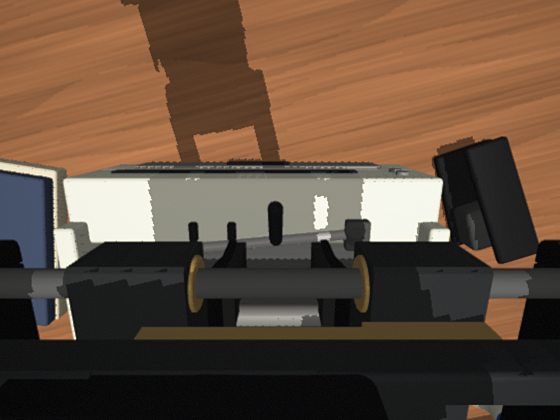

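View pics/side3.png

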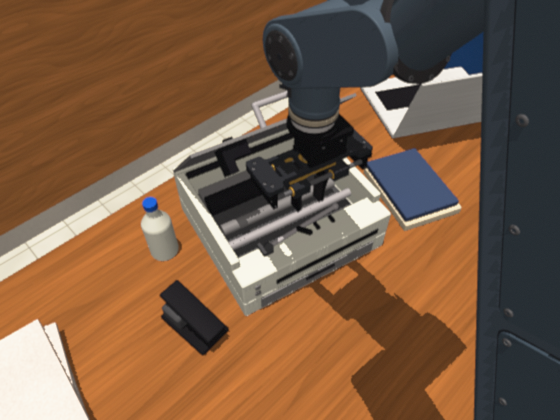

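Request:
send_rows(
  moves=[
    [0,-0.05,0.6,0,0,0,0.5],
    [0,0,0.6,0,0,0,0.5],
    [0,0,0.6,0,0,0,0.5],
    [0,0,0.3,0,0,0,0.5],
    [0,0,0,0,0,0,0.5],
  ],
)

```text
time_s: 15.72
position: [0.5067, 0.0624, 0.1786]
tcp_rot: [[-0.972, 0.236, -0.0], [0.236, 0.972, 0.0], [0.0, -0.0, -1.0]]
force: [-0.6, -0.4, 0.3]
opening: 0.251
```

```bash
python3 - <<'E'
from h import *
s,c=wrist('w4.png');print(np.round(s['position'],4),s['time_s'],s['opening'])
big=cv2.resize(c['img'][120:360,140:420],None,fx=2.7,fy=2.5);cv2.imwrite('pics/w4z.png',big[:,:,::-1])
for nm in ['prop_knob']:
    for q in models.landmark_of('wrist',nm)[:2]:
        u,v=q['point'];
        d=c['depth'][int(round(v)),int(round(u))] if 0<=v<420 and 0<=u<560 else 0
        print(nm,np.round(q['point'],1),round(q['confidence'],2),np.round(bp(c,q['point'],d),4))
E
```

```text
[0.5067 0.0624 0.1786] 15.725 0.2513776600482479
prop_knob [273.3 248.2] 0.74 [0.5089 0.0591 0.1539]
```

View pics/w4z.png

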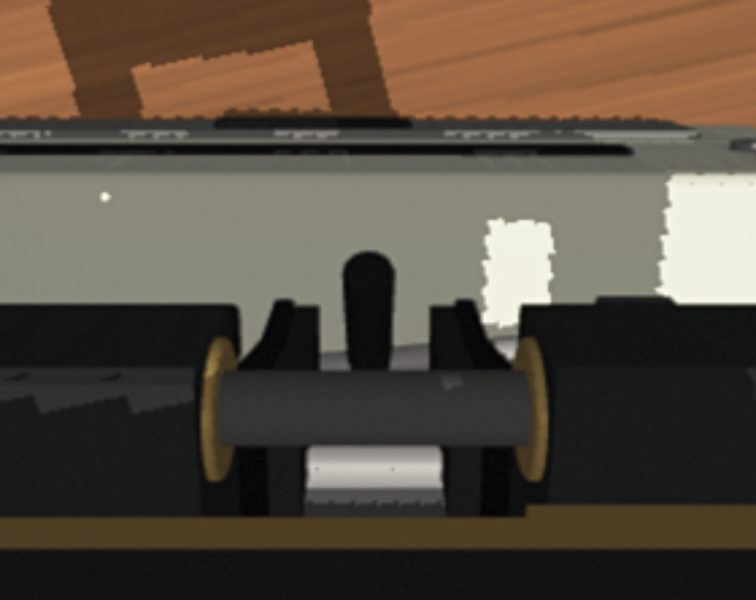

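Request:
send_rows(
  moves=[
    [0,0,0.5,0,0,0,0.5],
    [0,-0.02,0.5,0,0,0,0.5],
    [0,0,0.5,0,0,0,0.5],
    [0,0,0.43,0,0,0,0.5],
    [0,0,0,0,0,0,0.5],
  ],
)

```text
time_s: 16.45
position: [0.5058, 0.062, 0.1291]
tcp_rot: [[-0.972, 0.236, -0.003], [0.236, 0.972, 0.0], [0.003, -0.0, -1.0]]
force: [0.5, -0.1, -0.8]
opening: 0.253
```

Request:
send_rows(
  moves=[
    [0,0,0,0,0,0,1],
    [0,0,0,0,0,0,1],
    [0,0,0,0,0,0,1],
    [0,0,0,0,0,0,1],
    [0,0,0,0,0,0,1],
  ],
)

```text
time_s: 17.08
position: [0.5067, 0.0611, 0.1306]
tcp_rot: [[-0.972, 0.236, 0.0], [0.236, 0.972, -0.001], [-0.001, -0.001, -1.0]]
force: [-0.4, -5.5, -0.9]
opening: 0.126
```

```bash
python3 - <<'E'
from h import *
s,c=wrist('w5.png');print(np.round(s['position'],4),s['time_s'],s['opening'],s['force'])
c=vision.capture('side')
big=cv2.resize(c['img'][130:310,170:410],None,fx=3.2,fy=3.2);cv2.imwrite('pics/side4z.png',big[:,:,::-1])
# plan
a=-.239;Rz=np.array([[np.cos(a),-np.sin(a),0],[np.sin(a),np.cos(a),0],[0,0,1]])
piv=np.array([-121,90,120.]);n=np.array([-np.cos(.7),0,np.sin(.7)]);u=np.array([np.sin(.7),0,np.cos(.7)])
g=Rz.T@(s['position']+[0,0,.019]-np.array([.6424,.0098,0]))*1000
d=g-piv
print('grip in rod coords: -y',-d[1],'u',d@u,'n',d@n,'phi',np.arctan2(d@u,-d[1]),'r',np.hypot(d@u,d[1]))
E
```

```text
[0.5067 0.0611 0.1306] 17.075 0.12597046261805575 [-0.39317314 -5.48819406 -0.9333778 ]
grip in rod coords: -y 72.26098306464476 u 7.824929082296711 n 36.61404106832206 phi 0.10786674756040526 r 72.68341756282412
```

View pics/side4z.png

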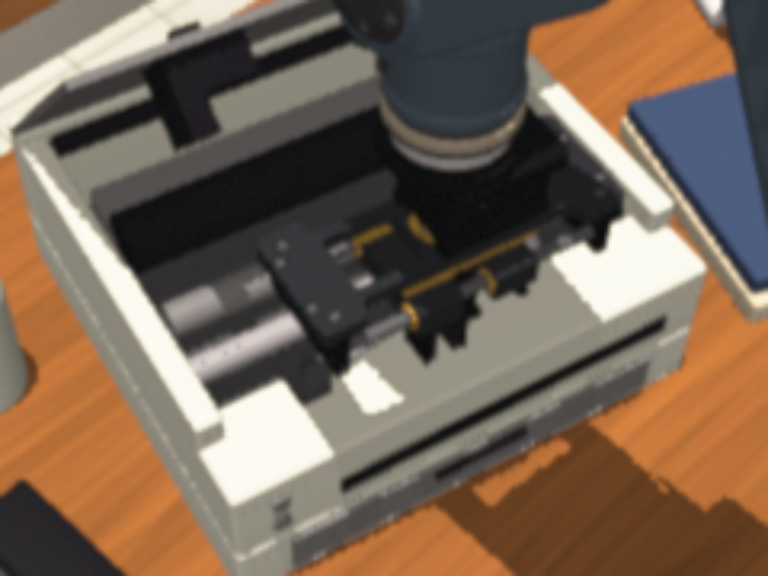

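```bash
python3 - <<'E'
import numpy as np
p=np.linspace(.108,1.50,15)
for q0,q1 in zip(p[:-1],p[1:]):
    dy=70*(np.cos(q0)-np.cos(q1))/25;du=70*(np.sin(q1)-np.sin(q0))/25
    print(round(q1,3),[round(-.644*du,2),round(dy,2),round(-.765*du,2)])
E
```

```text
0.207 [np.float64(-0.18), np.float64(0.04), np.float64(-0.21)]
0.307 [np.float64(-0.17), np.float64(0.07), np.float64(-0.21)]
0.406 [np.float64(-0.17), np.float64(0.1), np.float64(-0.2)]
0.506 [np.float64(-0.16), np.float64(0.12), np.float64(-0.19)]
0.605 [np.float64(-0.15), np.float64(0.15), np.float64(-0.18)]
0.705 [np.float64(-0.14), np.float64(0.17), np.float64(-0.17)]
0.804 [np.float64(-0.13), np.float64(0.19), np.float64(-0.16)]
0.903 [np.float64(-0.12), np.float64(0.21), np.float64(-0.14)]
1.003 [np.float64(-0.1), np.float64(0.23), np.float64(-0.12)]
1.102 [np.float64(-0.09), np.float64(0.24), np.float64(-0.11)]
1.202 [np.float64(-0.07), np.float64(0.25), np.float64(-0.09)]
1.301 [np.float64(-0.06), np.float64(0.26), np.float64(-0.07)]
1.401 [np.float64(-0.04), np.float64(0.27), np.float64(-0.05)]
1.5 [np.float64(-0.02), np.float64(0.28), np.float64(-0.03)]
```

Request:
send_rows(
  moves=[
    [-0.18,0.04,-0.21,0,0,0,1],
    [-0.17,0.07,-0.21,0,0,0,1],
    [-0.17,0.1,-0.2,0,0,0,1],
    [-0.16,0.12,-0.19,0,0,0,1],
    [-0.15,0.15,-0.18,0,0,0,1],
  ],
)

```text
time_s: 17.8
position: [0.5291, 0.0662, 0.155]
tcp_rot: [[-0.972, 0.234, -0.002], [0.234, 0.972, -0.005], [0.001, -0.005, -1.0]]
force: [-2.3, -10.4, -0.6]
opening: 0.128
```

Request:
send_rows(
  moves=[
    [-0.14,0.12,-0.17,0,0,0,1],
    [-0.13,0.15,-0.16,0,0,0,1],
    [-0.12,0.21,-0.14,0,0,0,1],
    [-0.1,0.23,-0.12,0,0,0,1],
  ],
)

```text
time_s: 18.3
position: [0.5465, 0.0798, 0.171]
tcp_rot: [[-0.972, 0.234, 0.001], [0.234, 0.972, -0.007], [-0.003, -0.006, -1.0]]
force: [-0.1, -12.2, 7.7]
opening: 0.132
```

Request:
send_rows(
  moves=[
    [-0.09,0.24,-0.11,0,0,0,1],
    [-0.07,0.25,-0.09,0,0,0,1],
  ],
)

```text
time_s: 18.55
position: [0.5548, 0.0904, 0.1775]
tcp_rot: [[-0.972, 0.234, 0.005], [0.234, 0.972, -0.007], [-0.007, -0.006, -1.0]]
force: [-0.3, -11.6, 10.1]
opening: 0.132
```

```bash
cat >rod.py <<'E'
from h import *
a=-.239;Rz=np.array([[np.cos(a),-np.sin(a),0],[np.sin(a),np.cos(a),0],[0,0,1]])
piv=np.array([-121,90,120.]);n=np.array([-np.cos(.7),0,np.sin(.7)]);u=np.array([np.sin(.7),0,np.cos(.7)])
def rod(s):
    g=Rz.T@(s['position']+[0,0,.019]-np.array([.6424,.0098,0]))*1000
    d=g-piv
    print('grip -y %.1f u %.1f n %.1f phi %.3f r %.1f'%(-d[1],d@u,d@n,np.arctan2(d@u,-d[1]),np.hypot(d@u,d[1])), 'Fprinter',np.round(Rz.T@s['force'],1))
E
python3 - <<'E'
from rod import *
s=status.read_state();rod(s)
c=vision.capture('side')
big=cv2.resize(c['img'][100:280,170:410],None,fx=3.2,fy=3.2);cv2.imwrite('pics/side5z.png',big[:,:,::-1])
c=vision.capture('scene');save(c,'scene5.png')
E
```

```text
grip -y 32.4 u 69.3 n 36.4 phi 1.134 r 76.5 Fprinter [  2.5 -11.3  10.1]
```

View pics/side5z.png

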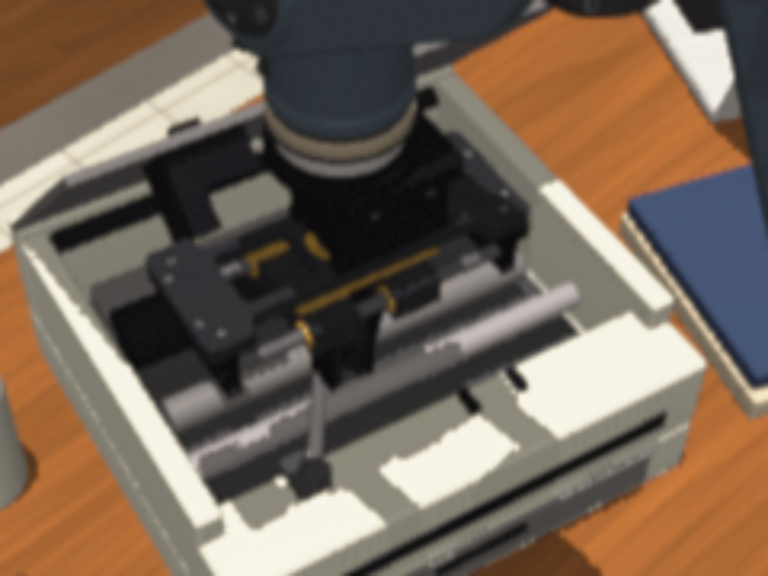

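Request:
send_rows(
  moves=[
    [-0.09,0.18,-0.11,0,0,0,1],
    [-0.08,0.2,-0.09,0,0,0,1],
    [0,0,0,0,0,0,1],
  ],
)

```text
time_s: 19.02
position: [0.5608, 0.1008, 0.1816]
tcp_rot: [[-0.972, 0.235, 0.005], [0.235, 0.972, -0.003], [-0.005, -0.002, -1.0]]
force: [1.0, -6.1, 6.1]
opening: 0.128
```

```bash

python3 - <<'E'
from rod import *
s=status.read_state();rod(s);print(s['opening'])
s,c=wrist('w6.png')
c=vision.capture('side')
big=cv2.resize(c['img'][100:280,170:410],None,fx=3.2,fy=3.2);cv2.imwrite('pics/side6z.png',big[:,:,::-1])
E
```

```text
grip -y 20.9 u 74.6 n 36.5 phi 1.297 r 77.5 Fprinter [ 2.4 -5.7  6.1]
0.12796579450525286
```

View pics/w6.png

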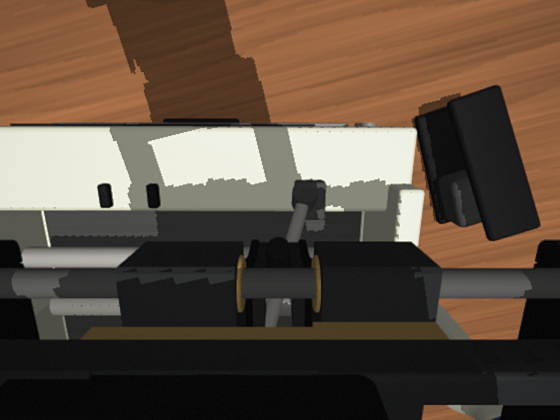

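View pics/side6z.png

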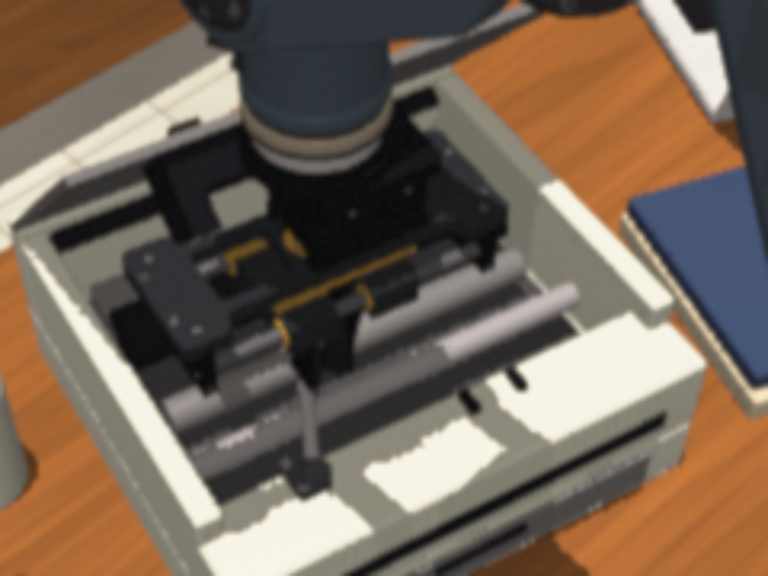

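Request:
send_rows(
  moves=[
    [-0.05,0.18,-0.06,0,0,0,1],
    [-0.03,0.18,-0.04,0,0,0,1],
    [-0.02,0.12,-0.02,0,0,0,1],
    [0,0,0,0,0,0,1],
  ],
)

```text
time_s: 19.62
position: [0.5656, 0.1121, 0.184]
tcp_rot: [[-0.972, 0.235, 0.004], [0.235, 0.972, -0.003], [-0.004, -0.002, -1.0]]
force: [0.2, -4.8, 3.1]
opening: 0.126
```

```bash

python3 - <<'E'
from rod import *
s=status.read_state();rod(s);print(s['opening'],s['time_s'])
c=vision.capture('scene');big=cv2.resize(c['img'][120:280,180:380],None,fx=3.6,fy=3.6);cv2.imwrite('pics/scene7z.png',big[:,:,::-1])
c=vision.capture('side')
big=cv2.resize(c['img'][100:280,170:410],None,fx=3.2,fy=3.2);cv2.imwrite('pics/side7z.png',big[:,:,::-1])
E
```

```text
grip -y 8.8 u 77.8 n 36.6 phi 1.458 r 78.3 Fprinter [ 1.3 -4.6  3.1]
0.1262431629985972 19.625
```

View pics/scene7z.png

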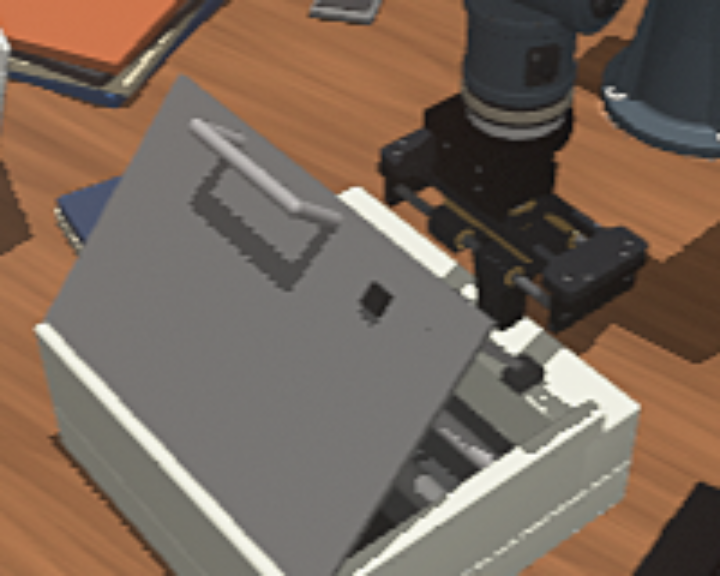

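View pics/side7z.png

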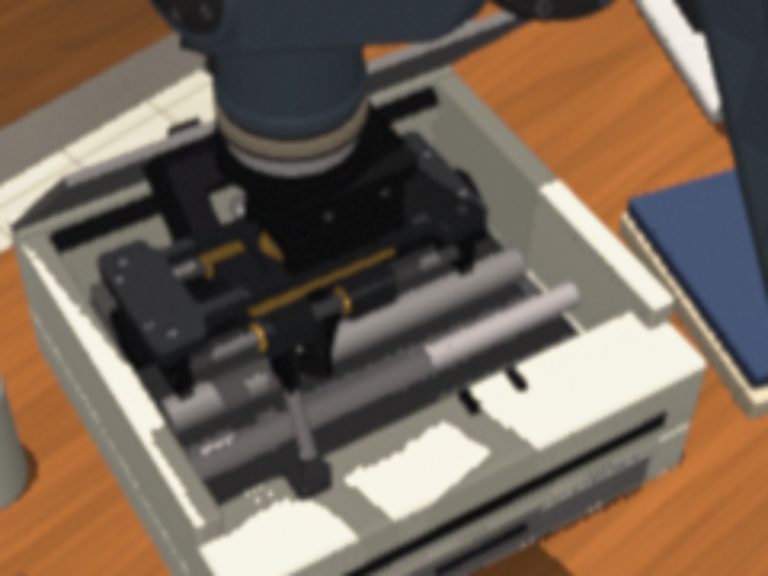

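Request:
send_rows(
  moves=[
    [0,0.08,-0.01,0,0,0,1],
    [0,0.08,0,0,0,0,1],
    [0,0,0,0,0,0,1],
  ],
)

```text
time_s: 20.1
position: [0.5669, 0.1158, 0.1844]
tcp_rot: [[-0.972, 0.235, 0.004], [0.235, 0.972, -0.003], [-0.005, -0.002, -1.0]]
force: [1.1, -5.5, 2.7]
opening: 0.129
```

Request:
send_rows(
  moves=[
    [0,0.06,0,0,0,0,1],
    [0,0,0,0,0,0,1],
  ],
)

```text
time_s: 20.35
position: [0.5673, 0.1172, 0.1846]
tcp_rot: [[-0.972, 0.235, 0.005], [0.235, 0.972, -0.003], [-0.005, -0.002, -1.0]]
force: [-0.0, -5.4, 3.7]
opening: 0.128
```

```bash

python3 - <<'E'
from rod import *
s=status.read_state();rod(s);print(s['opening'],s['time_s'])
c=vision.capture('side')
big=cv2.resize(c['img'][130:190,200:280],None,fx=9,fy=9,interpolation=cv2.INTER_CUBIC);cv2.imwrite('pics/side8z.png',big[:,:,::-1])
E
```

```text
grip -y 3.5 u 78.5 n 36.6 phi 1.527 r 78.5 Fprinter [ 1.3 -5.3  3.7]
0.12843645930343128 20.35
```

View pics/side8z.png

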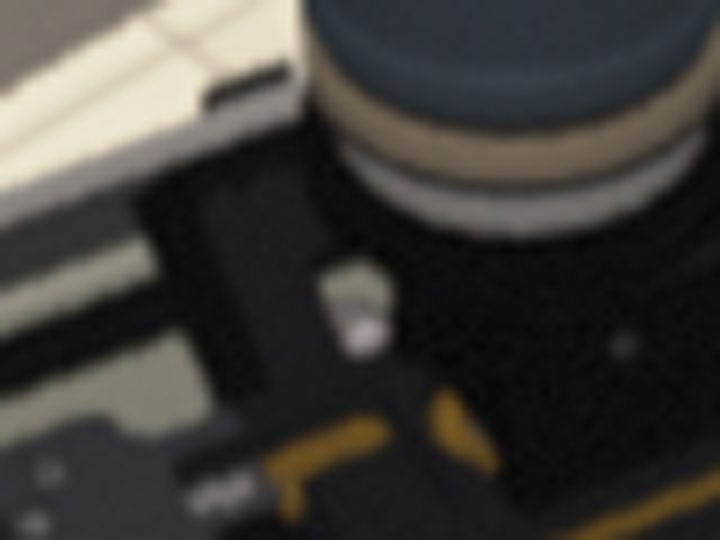

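Request:
send_rows(
  moves=[
    [0,0.05,0,0,0,0,1],
    [0,0,0,0,0,0,1],
  ],
)

```text
time_s: 20.65
position: [0.5676, 0.1184, 0.1846]
tcp_rot: [[-0.972, 0.235, 0.005], [0.235, 0.972, -0.003], [-0.005, -0.002, -1.0]]
force: [1.2, -6.3, 4.4]
opening: 0.127
```

Request:
send_rows(
  moves=[
    [0,0.05,0,0,0,0,1],
    [0,0,0,0,0,0,1],
  ],
)

```text
time_s: 20.9
position: [0.5677, 0.1187, 0.1846]
tcp_rot: [[-0.972, 0.235, 0.004], [0.235, 0.972, -0.005], [-0.005, -0.004, -1.0]]
force: [0.9, -8.9, 4.8]
opening: 0.129
```

Request:
send_rows(
  moves=[
    [0,0.05,0,0,0,0,1],
    [0,0,0,0,0,0,1],
  ],
)

```text
time_s: 21.15
position: [0.5677, 0.1187, 0.1846]
tcp_rot: [[-0.972, 0.234, 0.003], [0.234, 0.972, -0.007], [-0.005, -0.006, -1.0]]
force: [-0.5, -11.4, 4.8]
opening: 0.127
```

Request:
send_rows(
  moves=[
    [0,-0.06,0,0,0,0,1],
    [0,0,0,0,0,0,0.5],
    [0,0,0,0,0,0,0.5],
    [0,0,0,0,0,0,0.5],
    [0,0,0,0,0,0,0.4],
  ],
)

```text
time_s: 21.78
position: [0.5656, 0.1212, 0.1828]
tcp_rot: [[-0.972, 0.236, -0.001], [0.236, 0.972, 0.0], [0.001, 0.0, -1.0]]
force: [0.1, -0.5, -0.4]
opening: 0.278
```

```bash

python3 - <<'E'
from rod import *
s,c=wrist('w9.png');rod(s);print(s['opening'],s['time_s'])
E
```

```text
grip -y -0.1 u 75.5 n 37.4 phi 1.572 r 75.5 Fprinter [ 0.2 -0.4 -0.4]
0.2777756046765698 21.775
```

View pics/w9.png

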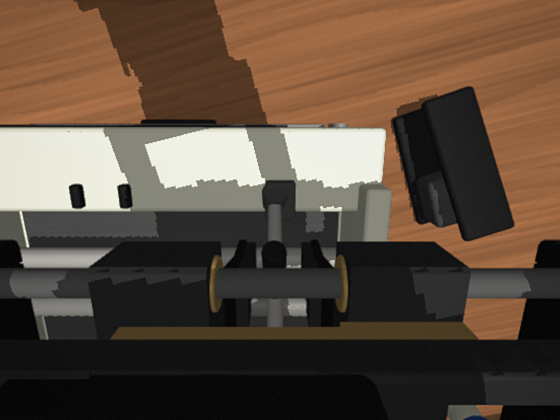

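Request:
send_rows(
  moves=[
    [0,-0.05,0,0,0,0,0.3],
    [0.25,0,-0.3,0,0,0,0.3],
    [0.5,0,-0.6,0,0,0,0.3],
    [0.7,0,-0.8,0,0,0,0.3],
    [0.7,0,-0.9,0,0,0,0.0],
  ],
)

```text
time_s: 22.45
position: [0.512, 0.1326, 0.2495]
tcp_rot: [[-0.972, 0.236, -0.0], [0.236, 0.972, 0.0], [0.0, 0.0, -1.0]]
force: [-0.3, -0.2, 0.7]
opening: 0.397
```

```bash

python3 - <<'E'
from rod import *
s,c=wrist('w10.png');print(s['position'],s['opening'],s['time_s'],s['joint_positions'])
for n in ['side','scene']:
    c=vision.capture(n);save(c,n+'10.png')
    for nm in ['prop_knob','prop_tip','holding_hole','lid_handle']:
      for q in models.landmark_of(n,nm)[:1]:
        u_,v=q['point'];d=c['depth'][int(round(v)),int(round(u_))];P=bp(c,q['point'],d)
        print(n,nm,np.round(q['point'],1),round(q['confidence'],2),np.round(P,4),np.round(Rz.T@(P-[.6424,.0098,0])*1000))
c=vision.capture('side')
big=cv2.resize(c['img'][110:270,170:390],None,fx=3.5,fy=3.5,interpolation=cv2.INTER_CUBIC);cv2.imwrite('pics/side10z.png',big[:,:,::-1])
E
```

```text
[0.51198863 0.13260101 0.24948569] 0.39732701817676275 22.45 [ 2.40022508e+00  2.09172229e+01  9.39991930e+01  8.85224937e-03
  6.50847803e+01 -7.39462544e+01]
side prop_knob [277.  222.4] 0.62 [0.5906 0.0581 0.0923] [-62.  35.  92.]
side holding_hole [236.2 160.5] 0.92 [0.7598 0.0191 0.1214] [112.  37. 121.]
scene prop_knob [321.9 203.5] 0.51 [0.563  0.1226 0.2012] [-104.   91.  201.]
scene prop_tip [249.  165.1] 0.37 [ 0.6681 -0.0224  0.3245] [ 33. -25. 325.]
scene holding_hole [294.5 204.3] 0.71 [0.6776 0.1179 0.284 ] [  9. 113. 284.]
```

View pics/side10z.png

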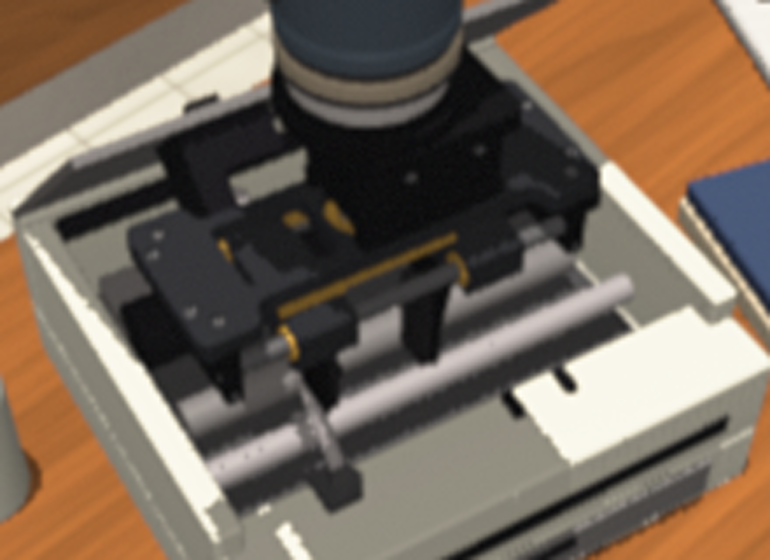

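Request:
send_rows(
  moves=[
    [0,0,-0.9,0,0,1,0.0],
    [0,0,-0.9,0,0,1,0.0],
    [0,0,-0.9,0,0,1,0.2],
    [0,0,-0.9,0,0,1,0.2],
    [0,0,-0.9,0,0,1,0.2],
    [0,0,-0.9,0,0,1,0.2],
    [0,0,0,0,0,1,0.2],
    [0,0,0,0,0,1,0.2],
    [0,0,0,0,0,1,0.2],
  ],
)

```text
time_s: 24.18
position: [0.5134, 0.1322, 0.3827]
tcp_rot: [[0.242, 0.97, -0.001], [0.97, -0.242, -0.0], [-0.0, -0.001, -1.0]]
force: [-0.3, 0.2, -0.1]
opening: 0.398
```

```bash

python3 - <<'E'
from rod import *
s=status.read_state();print(s['position'],s['opening'],s['time_s'],np.round(s['tcp_rot'],3).tolist())
d=(np.array([.668,-.0298,.385])-s['position'])@s['tcp_rot']/.025;print(d)
for n in ['side','scene']:
    c=vision.capture(n);save(c,n+'11.png')
    big=cv2.resize(c['img'][110:270,170:390],None,fx=3.5,fy=3.5,interpolation=cv2.INTER_CUBIC);cv2.imwrite('pics/%s11z.png'%n,big[:,:,::-1])
    for nm in ['prop_knob','prop_tip','lid_handle']:
      for q in models.landmark_of(n,nm)[:1]:
        u_,v=q['point'];d=c['depth'][int(round(v)),int(round(u_))];P=bp(c,q['point'],d)
        print(n,nm,np.round(q['point'],1),round(q['confidence'],2),np.round(P,4),np.round(Rz.T@(P-[.6424,.0098,0])*1000))
E
```

```text
[0.5134011  0.13218852 0.38273291] 0.3983944144393213 24.175 [[0.242, 0.97, -0.001], [0.97, -0.242, -0.0], [-0.0, -0.001, -1.0]]
[-4.79083611  7.56789379 -0.09410757]
side prop_knob [261.  214.8] 0.88 [0.5562 0.1291 0.2075] [-112.   95.  207.]
side prop_tip [235.3 165.4] 0.56 [0.6345 0.1156 0.2627] [-33. 101. 263.]
scene prop_knob [319.9 203. ] 0.67 [0.5656 0.1181 0.2023] [-100.   87.  202.]
```

View pics/side11z.png

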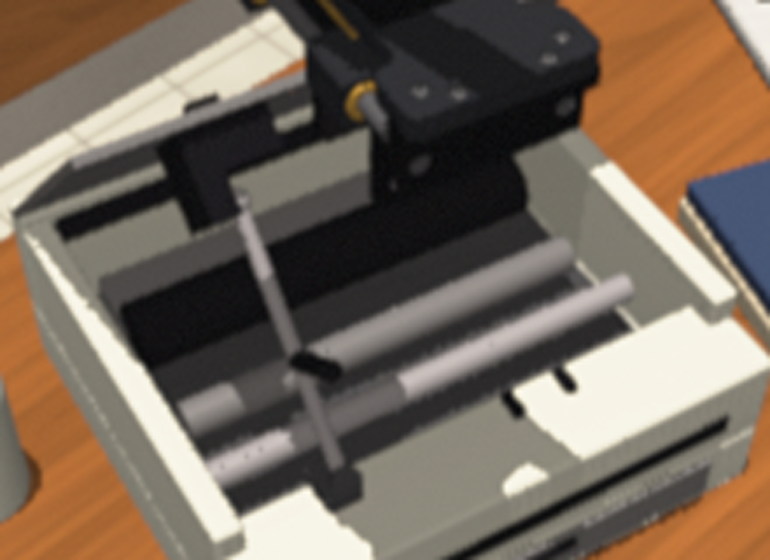

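Request:
send_rows(
  moves=[
    [-0.6,0.95,0,0,0,0,0.3],
    [-0.6,0.95,0,0,0,0,0.3],
    [-0.6,0.95,0,0,0,0,0.3],
    [-0.6,0.95,0,0,0,0,0.3],
    [-0.6,0.95,0,0,0,0,0.3],
    [-0.6,0.95,0,0,0,0,0.3],
    [-0.6,0.95,0,0,0,0,0.3],
    [-0.6,0.92,0,0,0,0,0.3],
    [0,0,0,0,0,0,0.3],
  ],
)

```text
time_s: 25.7
position: [0.6701, -0.0314, 0.3818]
tcp_rot: [[0.239, 0.971, -0.001], [0.971, -0.239, -0.0], [-0.0, -0.001, -1.0]]
force: [-0.1, 0.2, -0.3]
opening: 0.35
```

```bash

python3 - <<'E'
from rod import *
s,c=wrist('w12.png');print(s['position'],s['opening'],s['time_s'],np.round(s['tcp_rot'],3).tolist())
d=(np.array([.668,-.0298,.308])-s['position'])@s['tcp_rot']/.025;print(d)
E
```

```text
[ 0.67012004 -0.03144655  0.38182115] 0.3496482038202371 25.7 [[0.239, 0.971, -0.001], [0.971, -0.239, -0.0], [-0.0, -0.001, -1.0]]
[ 0.0445072  -0.09554544  2.95291683]
```

View pics/w12.png

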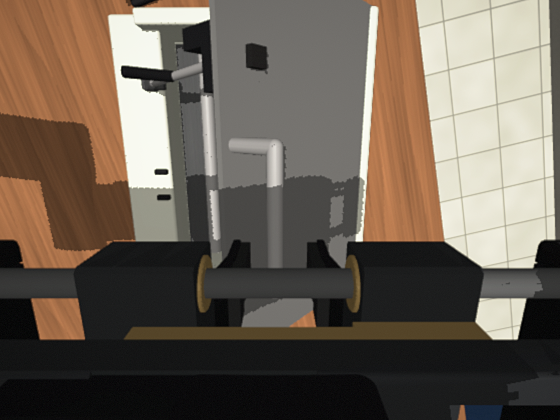

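Request:
send_rows(
  moves=[
    [0.04,-0.09,0.5,0,0,0,0.4],
    [0,0,0.7,0,0,0,0.4],
    [0,0,0.7,0,0,0,0.4],
    [0,0,0.6,0,0,0,0.4],
    [0,0,0.4,0,0,0,0.4],
    [0,0,0,0,0,0,0.4],
    [0,0,0,0,0,0,1],
    [0,0,0,0,0,0,1],
    [0,0,0,0,0,0,1],
    [0,0,0,0,0,0,1],
    [0,0,0,0,0,0,1],
  ],
)

```text
time_s: 27.12
position: [0.6679, -0.0277, 0.3113]
tcp_rot: [[0.236, 0.972, 0.003], [0.972, -0.236, -0.0], [0.0, 0.003, -1.0]]
force: [3.3, -0.2, 1.9]
opening: 0.129
```

```bash
python3 - <<'E'
import numpy as np
th=np.linspace(.845,.62,16)
x=-212*np.cos(th)+74*np.sin(th);z=212*np.sin(th)+74*np.cos(th)
for a,b,t in zip(np.diff(x)/25,-np.diff(z)/25,th[1:]):print(round(t,3),round(a,2),round(b,2))
E
```

```text
0.83 -0.12 0.05
0.815 -0.12 0.05
0.8 -0.12 0.06
0.785 -0.12 0.06
0.77 -0.12 0.06
0.755 -0.12 0.06
0.74 -0.12 0.06
0.725 -0.12 0.06
0.71 -0.12 0.07
0.695 -0.12 0.07
0.68 -0.12 0.07
0.665 -0.11 0.07
0.65 -0.11 0.07
0.635 -0.11 0.08
0.62 -0.11 0.08
```

Request:
send_rows(
  moves=[
    [0,-0.12,0.05,0,0,0,1],
    [0,-0.12,0.05,0,0,0,1],
    [0,-0.12,0.06,0,0,0,1],
    [0,0,0,0,0,0,1],
  ],
)

```text
time_s: 27.62
position: [0.658, -0.0253, 0.3067]
tcp_rot: [[0.236, 0.972, 0.0], [0.972, -0.236, -0.0], [-0.0, 0.0, -1.0]]
force: [1.5, 0.3, 2.7]
opening: 0.124
```

Request:
send_rows(
  moves=[
    [0,-0.12,0.06,0,0,0,1],
    [0,-0.12,0.06,0,0,0,1],
    [0,0,0,0,0,0,1],
  ],
)

```text
time_s: 28.0
position: [0.6518, -0.0238, 0.3036]
tcp_rot: [[0.236, 0.972, -0.001], [0.972, -0.236, 0.0], [-0.0, -0.001, -1.0]]
force: [1.8, -0.2, 4.1]
opening: 0.13
```

```bash
cat > look.py <<'E'
from rod import *
import sys
t=sys.argv[1]
s=status.read_state();print(s['position'],s['force'],s['opening'],s['time_s'])
for n in ['side','scene']:
    c=vision.capture(n)
    big=cv2.resize(c['img'][110:270,170:390],None,fx=3.5,fy=3.5,interpolation=cv2.INTER_CUBIC);cv2.imwrite('pics/%s%sz.png'%(n,t),big[:,:,::-1])
    for q in models.masks_of(n,'lid')[:1]:
        m=cv2.erode(q['mask'].astype(np.uint8),np.ones((5,5)))>0
        P,_,_=cloud(c,m)
        Q=(P-[.6424,.0098,0])@Rz;X=Q[:,0];Z=Q[:,2]
        best=None;rng=np.random.default_rng(0)
        for k in range(300):
            i,j=rng.choice(len(X),2)
            if abs(X[i]-X[j])<.03: continue
            g=(Z[j]-Z[i])/(X[j]-X[i]);ok=abs(Z-Z[i]-g*(X-X[i]))<.002
            if best is None or ok.sum()>best.sum(): best=ok
        g,b=np.polyfit(X[best],Z[best],1)
        print(n,best.sum(),'th',-np.arctan(g),'off',(b+g*.120-.112)*np.cos(np.arctan(g)))
E
python3 look.py 13
```

```text
[ 0.65177956 -0.02379577  0.30355251] [ 1.7917893  -0.23452742  4.08015744] 0.12992515742043817 28.0
side 320 th -0.8400151966698898 off 0.21367146030323408
scene 5192 th 0.7570193012524769 off 0.032345084497052354
```

View pics/side13z.png

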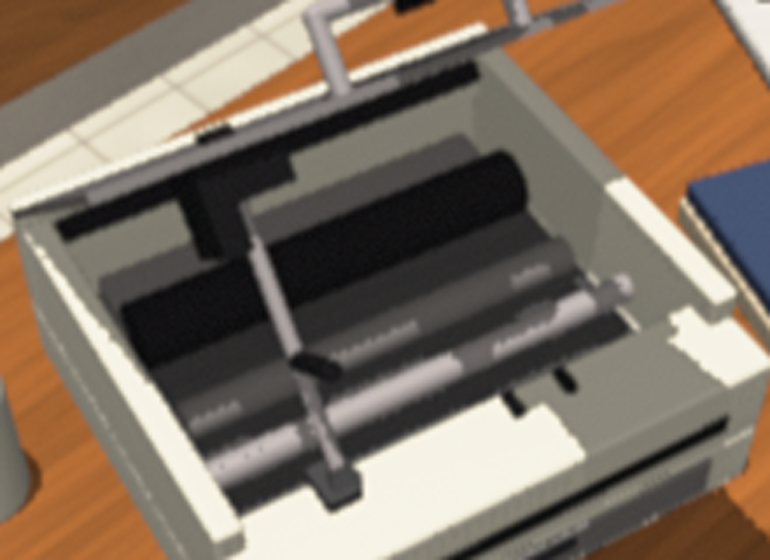

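Request:
send_rows(
  moves=[
    [0,-0.1,0.05,0,0,0,1],
    [0,0,0,0,0,0,1],
  ],
)

```text
time_s: 28.45
position: [0.65, -0.0233, 0.3025]
tcp_rot: [[0.236, 0.972, 0.0], [0.972, -0.236, 0.0], [0.0, 0.0, -1.0]]
force: [2.4, -1.0, 4.3]
opening: 0.126
```

Request:
send_rows(
  moves=[
    [0,-0.1,0.055,0,0,0,1],
    [0,0,0,0,0,0,1],
  ],
)

```text
time_s: 28.7
position: [0.6475, -0.0227, 0.3011]
tcp_rot: [[0.236, 0.972, 0.0], [0.972, -0.236, 0.0], [0.0, -0.0, -1.0]]
force: [0.9, -0.4, 4.6]
opening: 0.126
```

Request:
send_rows(
  moves=[
    [0,-0.1,0.055,0,0,0,1],
    [0,0,0,0,0,0,1],
  ],
)

```text
time_s: 28.95
position: [0.645, -0.0221, 0.2996]
tcp_rot: [[0.236, 0.972, -0.0], [0.972, -0.236, 0.0], [0.0, -0.0, -1.0]]
force: [0.4, 0.1, 4.8]
opening: 0.124
```

Request:
send_rows(
  moves=[
    [0,-0.1,0.058,0,0,0,1],
    [0,0,0,0,0,0,1],
  ],
)

```text
time_s: 29.2
position: [0.6426, -0.0215, 0.2981]
tcp_rot: [[0.236, 0.972, -0.0], [0.972, -0.236, 0.0], [0.0, -0.0, -1.0]]
force: [2.2, -0.4, 4.4]
opening: 0.119
```

Request:
send_rows(
  moves=[
    [0,-0.1,0.058,0,0,0,1],
    [0,0,0,0,0,0,1],
  ],
)

```text
time_s: 29.45
position: [0.6402, -0.0209, 0.2965]
tcp_rot: [[0.236, 0.972, -0.0], [0.972, -0.236, 0.0], [0.0, -0.0, -1.0]]
force: [1.9, -0.0, 4.5]
opening: 0.127
```

Request:
send_rows(
  moves=[
    [0,-0.1,0.06,0,0,0,1],
    [0,0,0,0,0,0,1],
  ],
)

```text
time_s: 29.7
position: [0.6378, -0.0203, 0.2949]
tcp_rot: [[0.236, 0.972, -0.0], [0.972, -0.236, 0.0], [0.0, -0.001, -1.0]]
force: [2.1, 0.3, 4.1]
opening: 0.121
```

Request:
send_rows(
  moves=[
    [0,-0.06,0.035,0,0,0,1],
    [0,0,0,0,0,0,1],
  ],
)

```text
time_s: 29.95
position: [0.6366, -0.0201, 0.2942]
tcp_rot: [[0.236, 0.972, 0.0], [0.972, -0.236, 0.0], [0.0, 0.0, -1.0]]
force: [2.4, 0.1, 3.4]
opening: 0.126
```

```bash
python3 look.py 14
```

```text
[ 0.6365912  -0.02005332  0.29419298] [2.42599602 0.05602699 3.39629782] 0.12567468824396005 29.95
side 1681 th 0.6767514306142226 off 0.030723563448631686
scene 5721 th 0.6767113542686406 off 0.03227136561558114
```

View pics/side14z.png

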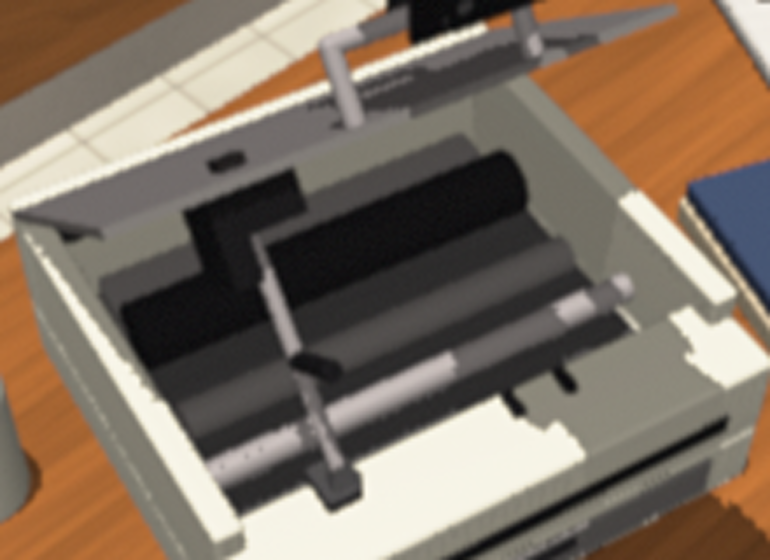

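Request:
send_rows(
  moves=[
    [0,-0.06,0.036,0,0,0,1],
    [0,0,0,0,0,0,1],
  ],
)

```text
time_s: 30.4
position: [0.6364, -0.02, 0.2941]
tcp_rot: [[0.236, 0.972, 0.004], [0.972, -0.236, -0.001], [0.0, 0.004, -1.0]]
force: [5.6, 0.2, 3.9]
opening: 0.124
```

Request:
send_rows(
  moves=[
    [0,-0.06,0.037,0,0,0,1],
    [0,0,0,0,0,0,1],
  ],
)

```text
time_s: 30.65
position: [0.6364, -0.02, 0.294]
tcp_rot: [[0.236, 0.972, 0.008], [0.972, -0.236, -0.001], [0.0, 0.008, -1.0]]
force: [7.7, -0.2, 5.7]
opening: 0.125
```

Request:
send_rows(
  moves=[
    [0,-0.06,0.038,0,0,0,1],
    [0,0,0,0,0,0,1],
  ],
)

```text
time_s: 30.9
position: [0.6363, -0.02, 0.294]
tcp_rot: [[0.236, 0.972, 0.012], [0.972, -0.236, -0.002], [0.001, 0.012, -1.0]]
force: [10.0, -0.7, 7.2]
opening: 0.122
```

Request:
send_rows(
  moves=[
    [0,0,0,0,0,0,0.1],
    [0,0,0,0,0,0,0.1],
    [0,0,0,0,0,0,0.1],
    [0,0,0,0,0,0,0.1],
    [0,0,0,0,0,0,0.1],
    [0,0.15,-0.1,0,0,0,0.1],
    [0,0,0,0,0,0,0.1],
  ],
)

```text
time_s: 31.78
position: [0.6362, -0.0201, 0.2943]
tcp_rot: [[0.236, 0.972, 0.001], [0.972, -0.236, -0.0], [-0.0, 0.001, -1.0]]
force: [-0.8, 0.3, -0.0]
opening: 0.449
```

```bash
python3 look.py 15; python3 -c "
from rod import *
wrist('w15.png')"
```

```text
[ 0.63615232 -0.02008348  0.29431695] [-0.75222202  0.29766411 -0.04290063] 0.4493124598066947 31.775
side 1584 th 0.6755166126843754 off 0.030676533037749542
scene 5742 th 0.6764523668441393 off 0.032086043455458124
```

View pics/w15.png

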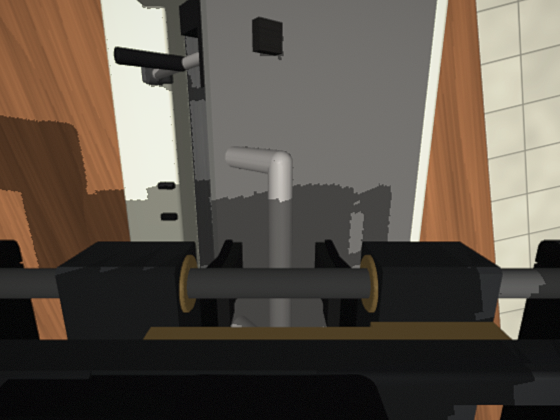

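Handle (column 281) is free midway between the fingers; the lid stays at 0.676. Rising straight away.

Request:
send_rows(
  moves=[
    [0,0,-0.4,0,0,0,0.1],
    [0,0,-0.8,0,0,0,0.1],
    [0,0,-0.9,0,0,0,0.1],
    [0,0,-0.9,0,0,0,0.1],
    [0,0,-0.9,0,0,0,0.1],
    [-0.6,-0.6,-0.6,0,0,0,0.1],
    [-0.9,-0.8,0,0,0,0,0.1],
    [-0.9,-0.8,0,0,0,0,0.1],
    [-0.9,-0.8,0,0,0,0,0.1],
    [-0.9,-0.8,0,0,0,0,0.1],
    [0,0,0,0,0,0,0.1],
    [0,0,0,0,0,0,0.1],
  ],
)

```text
time_s: 33.52
position: [0.5183, -0.0996, 0.4069]
tcp_rot: [[0.237, 0.972, 0.001], [0.972, -0.237, 0.0], [0.0, 0.001, -1.0]]
force: [0.8, 0.4, 0.0]
opening: 0.453
```

```bash
python3 look.py 16; python3 -c "
from rod import *
c=vision.capture('side');save(c,'side16.png')"
```

```text
[ 0.51833756 -0.09957871  0.4068731 ] [0.77179164 0.37561428 0.04218044] 0.4530496098628323 33.525
side 1589 th 0.6760468231889999 off 0.03061104807975241
scene 5958 th 0.6767856661283057 off 0.0320636195082783
```

View pics/side16z.png

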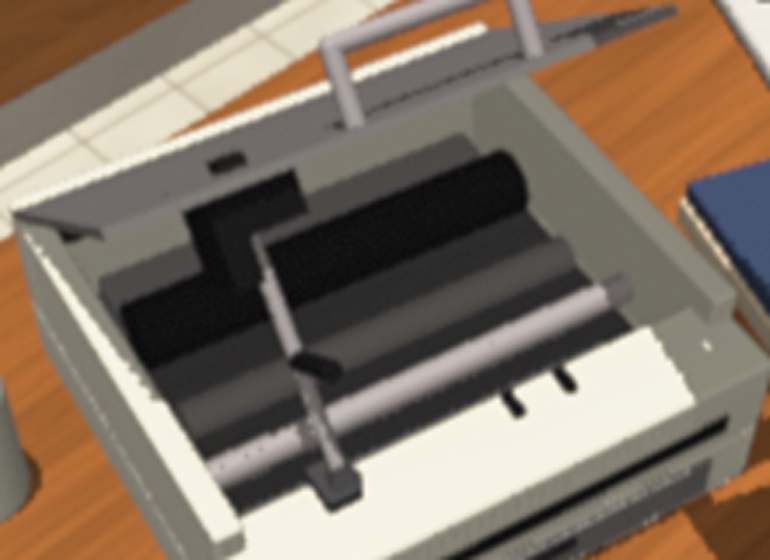

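View pics/scene16z.png

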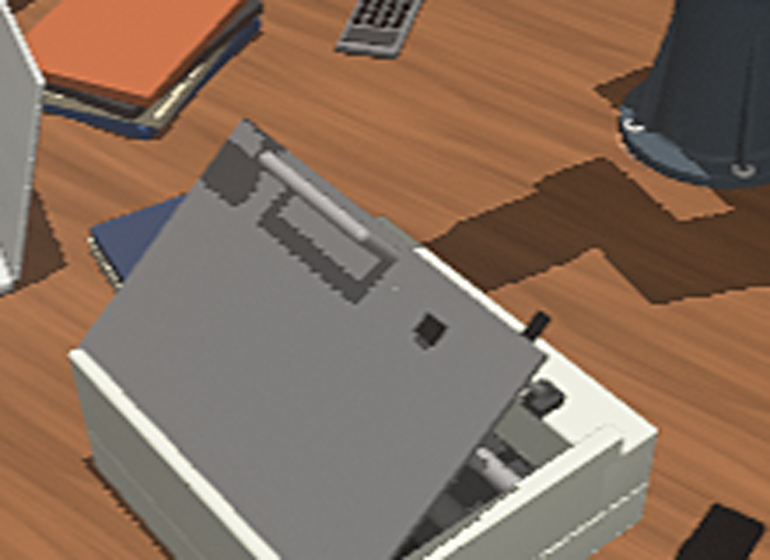

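```bash
python3 -c "
from h import *
print(bot.hand_in())"
```

```text
the job is handed in; nothing more can be done
None
```

The lid now stands propped open on the rod, and I handed the job in at about 34 s.

**Lid lifted:** The lid was slightly ajar to begin with, at about 0.09 rad. I lifted it by the handle to about 0.845 rad and let go, and it stayed there.

**Rod set:** I swung the rod up by its knob until the ball met the stop tab. It stopped moving there, with the sideways force rising to about 11 N. I eased off and released it, and the rod stayed up.

**Lid lowered:** I took the handle again and lowered the lid with about 4 N. It stopped hard at 0.676 rad, and I ended the push there at about 12 N and let go.

**Last checks:**
- Both cameras put the lid at 0.676 rad after release, unchanged and within the 0.65 to 0.75 range.
- The side picture shows the rod's end inside the boss. The geometry puts the ball about 15 mm up the hole, within the expected 3 to 19 mm.
- The gripper is well clear and the wrist force reads about zero.
- The bottle, punch and books were not touched on purpose. I judged them unmoved only by eye from the pictures and did not measure them.

**What disagreed:**
- While swinging the rod, the knob sat several millimetres off my estimate of its arc, which gave up to about 15 N of side force until I corrected the path.
- One lid-angle reading from the side camera, taken part way through lowering, was plainly wrong and I ignored it. The later readings from both cameras agreed.

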